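# Hold a sample slide flush on a tilted suction stage

### The job

Turn the suction stopcock on the white base plate clockwise to 60 degrees (its pointer at the long, thick mark of the dial) and let go of it; then pick up the sample slide by its rib, tilt it to match the sloped stage face beside the stopcock, and gently press it flush onto the slide outline drawn there, long edges along the slope, until the sprung face has sunk about half of its 10 mm travel. Finish still gripping the slide and holding it pressed flush like that: do not let go. Leave the beaker, the brass weight and the white dish where they are.

Things in the scene. Friction and masses are not known exactly. Their poses are not given: they have to be found in the camera images.
- stopcock_grip (a point): Centre of the stopcock's grey bar handle, on its upright axis, 20 mm above the dial (100 mm disc, top 52 mm above the bench). Bar 12 mm wide, 35 mm long to the pointer side (-x; a small nose adds 6 mm), 27 mm to the other, spanning 4 to 32 mm above the dial. The frame turns with it: x along the bar, z up; grip across y.
- stopcock (a joint): Opening angle of the stopcock, rad: 0 shut, grows clockwise seen from above, stops at 1.571. Starts between 0 and 0.3. It stays where it is left (friction about 0.06 N m). Dial marks every 15 degrees; the long thick one is 60 degrees (1.047).
- slide_grip (a point): Loose sample slide, about 90 g, flat on the bench: aluminium plate 90 x 60 x 6 mm with a grey grip rib along its middle, 40 mm long, 12 mm wide, from 6 to 36 mm above the underside. This point is in the rib's middle, 25 mm above the underside. x: long side and rib's length, y across the rib, z out of the rib's top. Half a turn about z makes no difference.
- stage_face (a point): Centre of the sloped stage face: aluminium pad 110 x 80 mm beside the stopcock (165 mm away), with a dark 92 x 64 mm outline for the slide. z: outward normal, leaning 15 to 34 degrees from vertical (varies, locked) towards the robot's side; x up the slope, y level. About 85 mm above the bench. The pad is sprung and sinks along -z; this point and frame go with it.
- stage_pad (a joint): How far the sprung stage pad is pressed in along its normal, m: 0 free, 0.010 bottomed. About 2 N starts it moving, then 1.2 N per mm (5 mm in is about 7 N).
- beaker_mid (a point): Glass beaker, 68 mm wide, 85 mm tall, to be left alone; point at its middle height.
- weight_mid (a point): Brass weight with a knob, 40 mm wide, 50 mm tall, to be left alone; point at its middle height.
- dish_mid (a point): Low white dish, 90 mm wide, 16 mm tall, to be left alone; point at its middle height.
Not all that is in view belongs to the job. What is shaped like the part that bears slide_grip but orange or purple is not meant.

How it is judged:
By the outcome, as a careful person would: the job done as asked, in the order asked, and still so for the second after the job is handed in, while the arm keeps its last pose, push and grip.
It also fails if it takes over 56 s, if anything falls off the work surface, if the arm or the gripper's body presses on something with over 40 N, if the wrist force passes 120 N, or if a joint passes its speed limit or range.

### The arm

A 6-joint arm with a two-finger parallel gripper is mounted at the origin on the work surface. World frame = base frame: x ahead of the robot, y to its left, z up, the work surface at z = 0. Lengths are in m, angles in degrees, forces in N, time in s.
With the tool pointing down it reaches from about 0.275 to 0.875 m from the base axis. Payload 12.5 kg.
Tool frame: the origin (TCP) lies between the finger pads; the fingertips stand env.tip_reach ahead of it and the grasp point (between the pads) lies 6 mm ahead of it (env.tip_reach is the distance from the TCP to the fingertips, in m); z points along the fingers, y is the direction in which the jaws open and shut (so a half turn about z gives the same grasp; the last joint's range is limited). The gripper opens to 85 mm and grips with 20 to 120 N. Pads are 22 mm wide; open, the fingers measure 114 mm over their backs; the gripper's body (76 mm by 85 mm) begins 54 mm behind the grasp point. The pads swing forward as they close: fully open they stand 13 mm farther back than shut.
Start: joints at [-77.842, 20.094, 94.641, -0, 65.266, -4.847], TCP at [0.161, -0.526, 0.256] pointing down, gripper open.
Joint ranges: [-157.81, 157.81], [-45, 120.19], [0.68, 151.7], [-89.99, 269.99], [4.06, 180], [-164.3, 164.3]. Speed limits (degrees/s): [127.2, 127.2, 159.86, 180, 180, 180].

### API

Orientations are given as a 3x3 rotation matrix whose columns are the frame's x, y, z axes.
In Python, from station import env, eyes gives the robot as it stands.
- The arm moves only by the tool drive_tool, never from a script. Its argument "plan" is a list of rows, each a list of 6 numbers: the shift along the tool's x, y, z in cm, then the turn, a rotation vector about the tool's x, y, z in rad. In form: [[x, y, z, rx, ry, rz], ...]. A call has 1 to 8 rows; each row is the pose to reach, as a shift and turn from the pose commanded when the call began, along the tool's axes at that moment; what a row does not reach only later rows make up. A row lasts 1/12 s, in which the tool goes at most 41.7 mm and 7.16 degrees, less where a joint would pass 70% of its speed; a pose out of reach is approached as far as the arm can. A call with a gripper value outside its range is refused whole. "fingers" is the opening, from 0 (shut) to 1 (fully open), set as the call begins (left out, the last holds). The fingers move at their own pace and stop on an object; the grip force is fixed at half the most. Time passes only in rows, so rows that repeat a pose let the fingers close. It gives the time, the measured TCP pose, the force and the opening at its end, in the units of the state.
- env.get_state(): the state, without advancing time (a new reading comes with each control period).
- eyes.get_image(name): name is "scene" or "top"; returns the picture (420x560x3 uint8, red, green, blue); there is no depth.
- eyes.calibration(name): a dict with "fx", "fy", "cx", "cy" (pixels), "k1" (the pictures are not rectified: a ray, as slopes to the right and down, at radius r is drawn at 1 + k1 r^2 times it, then the intrinsics apply), "extrinsics" (4x4, takes a point from world to camera coordinates). Camera axes: x right, y down, z forward; pixel columns grow to the right and rows downward; lengths in m; the calibration is good to about 2 mm. A picture is of the moment at which its call begins. calibration takes no time and is no camera call.
- env.close_job(): hands the job in, once; it reports no verdict.
The state is a dict: "t": time; "joint_pos": joint angles; "joint_velocities": joint speeds; "joint_torque": joint torques, N m; "tcp_pos": TCP position; "ee_rot": TCP orientation; "ft_force": force on the tool from outside, world axes, zero at the start; "wrist_torque": the same for the moment, N m; "opening": finger opening in m.
Only numpy, scipy, OpenCV 4.12 (cv2) and the standard library are available. Lean on these libraries where they do the work, as an engineer would, in place of code of your own. Each camera call takes 0.05 s, during which the arm holds its last target.

## Working session

There is one attempt and no reset: what is moved stays moved. The work goes in short steps, Python scripts to look and compute and a tool call to move; the robot and the scene stay as the last step left them, time stands still between calls to the robot, and variables do not carry over. Pictures are saved under pics/ and viewed, and the job is handed in when it is done.

Besides the shell and the picture viewer there is one more tool, called after "Call:" as name(argument=value, ...) on one line, values as JSON. drive_tool: Moves the arm, as the interface text tells. Its arguments: {"type":"object","properties":{"plan":{"type":"array"},"fingers":{"type":"number"}},"required":["plan"]}

```bash
ls; mkdir -p pics
python3 - <<'E'
from station import env, eyes
import cv2
s=env.get_state(); print(s, env.tip_reach)
for n in("scene","top"):
    im=eyes.get_image(n); cv2.imwrite(f"pics/{n}0.png",im[:,:,::-1]); print(n,eyes.calibration(n))
E
```

```text
pics
{'t': 0.0, 'joint_pos': array([-7.78403397e+01,  2.01258728e+01,  9.46795737e+01,  1.36984144e-03,
        6.52654785e+01, -4.84720945e+00]), 'joint_velocities': array([-0.02435039, -0.01663589, -0.04895624, -0.12204776,  0.11912559,
       -0.04530144]), 'joint_torque': array([ 1.09125040e-04, -5.06101155e+01, -2.91412246e+01, -6.96509073e-05,
        4.45634927e-03,  5.11648452e-06]), 'tcp_pos': array([ 0.16082904, -0.52562352,  0.25572632]), 'ee_rot': array([[ 9.56272639e-01,  2.92476636e-01, -2.39513928e-04],
       [ 2.92476707e-01, -9.56271876e-01,  1.21467556e-03],
       [ 1.26223788e-04, -1.23161324e-03, -9.99999234e-01]]), 'ft_force': array([ 1.06498381, -1.04865914, -0.51488515]), 'wrist_torque': array([ 0.06063115, -0.00827357, -0.01216928]), 'opening': 0.08569952427578745} 0.025
scene {'fx': 546.2328171747661, 'fy': 546.2328171747661, 'cx': 272.4643467249573, 'cy': 212.46739232562896, 'k1': -0.1998528250532899, 'extrinsics': array([[-7.49118320e-01,  6.62435339e-01, -1.07911046e-03,
         4.48448083e-01],
       [ 4.83646909e-01,  5.45819920e-01, -6.84226777e-01,
        -1.66103408e-01],
       [-4.52666997e-01, -5.13088722e-01, -7.29268506e-01,
         1.54132837e+00],
       [ 0.00000000e+00,  0.00000000e+00,  0.00000000e+00,
         1.00000000e+00]])}
top {'fx': 379.37972509024627, 'fy': 379.37972509024627, 'cx': 278.3410777187923, 'cy': 206.87871201855532, 'k1': 0.03324684348762226, 'extrinsics': array([[-0.00496262, -0.99987996,  0.01467756, -0.06907952],
       [-0.99508953,  0.0034868 , -0.09891754,  0.55781777],
       [ 0.09885449, -0.01509638, -0.99498738,  0.89787851],
       [ 0.        ,  0.        ,  0.        ,  1.        ]])}
```

View pics/scene0.png

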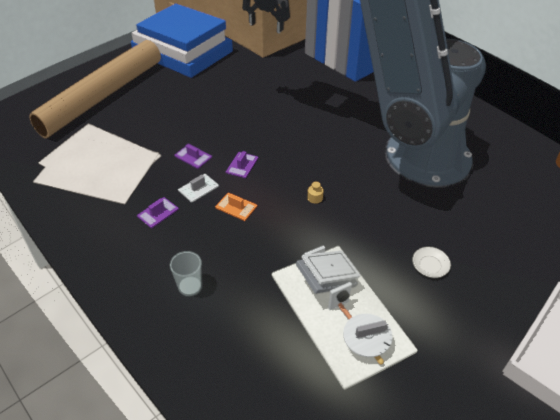

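View pics/top0.png

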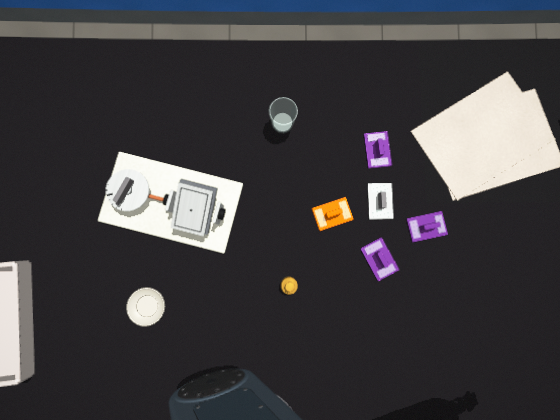

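The silver slide is at top (381,201), scene (199,187). The look-alikes are purple at top (378,149), (427,226), (380,259) and orange at (333,213). Only the silver one fits the description, so I'll crop in to confirm.

```bash
cat > h.py <<'E'
import numpy as np, cv2
from station import env, eyes
from scipy.optimize import least_squares
def proj(n,P):
    c=eyes.calibration(n);E=c["extrinsics"];p=np.atleast_2d(P)@E[:3,:3].T+E[:3,3]
    s=p[:,:2]/p[:,2:];r2=(s**2).sum(1,keepdims=True);s=s*(1+c["k1"]*r2)
    return s*[c["fx"],c["fy"]]+[c["cx"],c["cy"]]
def ray(n,uv):
    c=eyes.calibration(n);E=c["extrinsics"]
    K=np.array([[c["fx"],0,c["cx"]],[0,c["fy"],c["cy"]],[0,0,1]])
    s=cv2.undistortPoints(np.array([[uv]],float),K,np.array([c["k1"],0,0,0,0.]))[0,0]
    d=E[:3,:3].T@np.array([*s,1]);return -E[:3,:3].T@E[:3,3],d
def atz(n,uv,z):
    o,d=ray(n,uv);return o+d*(z-o[2])/d[2]
def tri(uvs,uvt):
    r=least_squares(lambda P:np.r_[proj("scene",P)[0]-uvs,proj("top",P)[0]-uvt],[.5,0,.05]);return r.x,np.abs(r.fun).max()
def shot(n,name):
    im=eyes.get_image(n)[:,:,::-1].copy();cv2.imwrite(f"pics/{name}.png",im);return im
def crop(im,x,y,w,h,name,k):
    c=cv2.resize(im[y:y+h,x:x+w],None,fx=k,fy=k,interpolation=cv2.INTER_CUBIC)
    for i in range(0,w,10):
        cv2.line(c,(i*k,0),(i*k,6 if i%50 else 14),(0,255,255),1)
        if (x+i)%20==0: cv2.putText(c,str(x+i),(i*k,20),0,.4,(0,255,255),1)
    for i in range(0,h,10):
        cv2.line(c,(0,i*k),(6,i*k),(0,255,255),1)
        if (y+i)%20==0: cv2.putText(c,str(y+i),(8,i*k+4),0,.4,(0,255,255),1)
    cv2.imwrite(f"pics/{name}.png",c)
E
python3 - <<'E'
from h import *
t=cv2.imread("pics/top0.png");s=cv2.imread("pics/scene0.png")
crop(t,90,140,160,120,"tA",5);crop(t,350,180,60,45,"tB",12)
crop(s,260,230,160,120,"sA",5);crop(s,260,300,160,90,"sA2",5);crop(s,170,165,60,45,"sB",12)
E
```

```text
(no output)
```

View pics/tA.png

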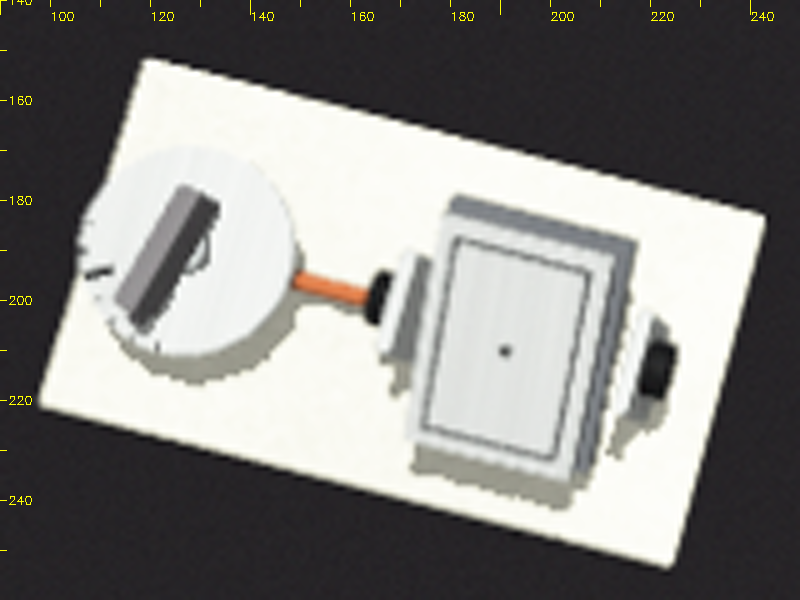

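View pics/tB.png

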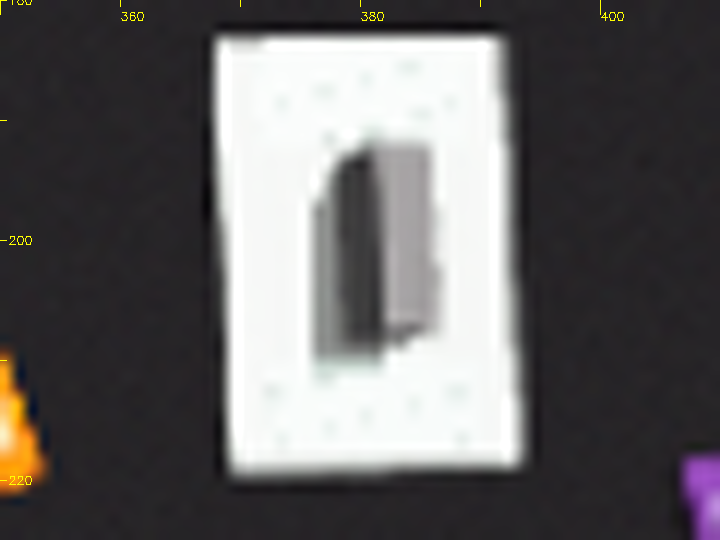

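View pics/sA.png

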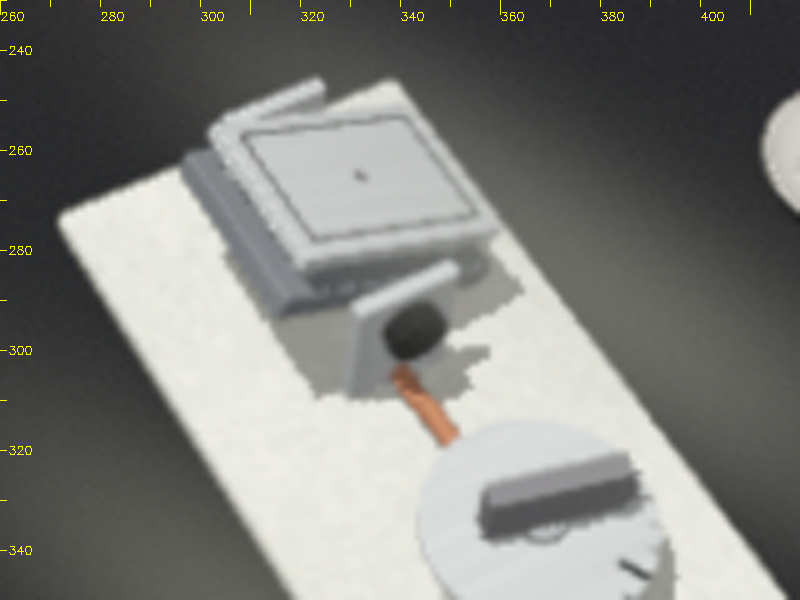

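View pics/sA2.png

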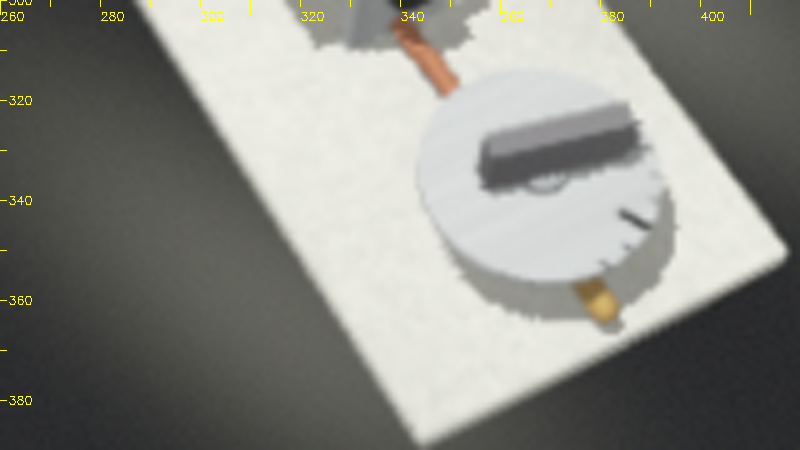

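View pics/sB.png

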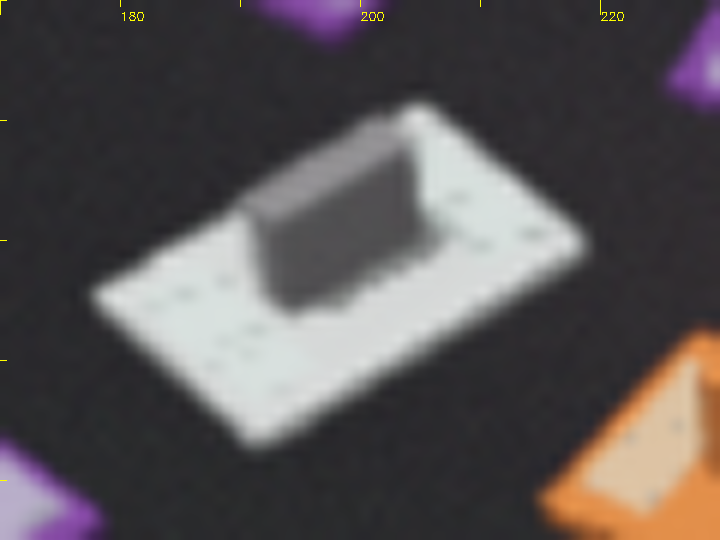

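The crop confirms the slide: a silver plate with a grey rib and no colour. Next I'll fit poses from the points I read off.

```bash
cat > fit0.py <<'E'
from h import *
def cv(pts,x,y,k): return (np.array(pts,float)+.5)/k-.5+[x,y]
Rz=lambda a:np.array([[np.cos(a),-np.sin(a),0],[np.sin(a),np.cos(a),0],[0,0,1]])
# slide: corners order far-left(+x,+y), far-right, near-right, near-left
st=cv([(215,38),(503,38),(522,465),(230,472)],350,180,12)
# scene camera: far-left=(258,447) , far-right=(95,295), near-right=(418,105), near-left=(590,245)
ss=cv([(258,447),(95,295),(418,105),(590,245)],170,165,12)
M=np.array([(45,30,6),(45,-30,6),(-45,-30,6),(-45,30,6)])/1000
P=lambda p:np.c_[p[0],p[1],0]+M@Rz(p[2]).T
for nm,f in (("both",lambda p:np.r_[(proj("top",P(p))-st).ravel(),(proj("scene",P(p))-ss).ravel()]),("top",lambda p:(proj("top",P(p))-st).ravel()),("scene",lambda p:(proj("scene",P(p))-ss).ravel())):
    r=least_squares(f,[.5,-.3,0]);print("slide",nm,r.x[:2].round(4),np.degrees(r.x[2]).round(2),np.abs(r.fun).max().round(2))
# stage
gt=cv([(457,237),(589,272),(555,458),(423,427)],90,140,5)
gs=cv([(318,241),(243,135),(408,115),(480,212)],260,230,5)
for a,b in zip(gs,gt): 
    x,e=tri(a,b);print("corner",x.round(4),e.round(2))
print("dot",tri(cv([(361,176)],260,230,5)[0],cv([(505,351)],90,140,5)[0]))
Mo=np.array([(46,32,0),(46,-32,0),(-46,-32,0),(-46,32,0),(0,0,0)])/1000
gt=np.r_[gt,cv([(505,351)],90,140,5)];gs=np.r_[gs,cv([(361,176)],260,230,5)]
def Rs(yaw,t): # x up slope
    return Rz(yaw)@np.array([[np.cos(t),0,-np.sin(t)],[0,1,0],[np.sin(t),0,np.cos(t)]])
Q=lambda p:p[:3]+Mo@Rs(p[3],p[4]).T
f=lambda p:np.r_[(proj("top",Q(p))-gt).ravel(),(proj("scene",Q(p))-gs).ravel()]
r=least_squares(f,[.5,.1,.085,-.2,.4]);print("stage",r.x[:3].round(4),np.degrees(r.x[3:]).round(2),r.fun.reshape(-1,2).round(2).tolist())
E
python3 fit0.py
```

```text
slide both [ 0.5753 -0.3257] 0.68 1.49
slide top [ 0.5747 -0.3272] 0.47 0.26
slide scene [ 0.577  -0.3224] 0.97 0.48
corner [0.5943 0.1501 0.0999] 1.04
corner [0.5787 0.0901 0.101 ] 0.72
corner [0.4959 0.1113 0.0658] 1.13
corner [0.5114 0.1711 0.0669] 0.57
dot (array([0.54531166, 0.13052342, 0.08267095]), np.float64(0.4690445038571056))
stage [0.5451 0.1306 0.0832] [-14.47  21.72] [[-1.18, 0.68], [0.05, 0.67], [-0.4, 0.89], [-0.84, 0.31], [-0.43, 0.41], [-0.83, 0.21], [-1.04, -0.15], [-1.38, -0.38], [-0.31, 0.64], [-0.36, -0.17]]
```

Run:
```python
from h import *
t=cv2.imread("pics/top0.png");s=cv2.imread("pics/scene0.png")
crop(t,100,165,56,50,"tC",12);crop(s,340,310,60,50,"sC",12)
```

```text
(no output)
```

View pics/tC.png

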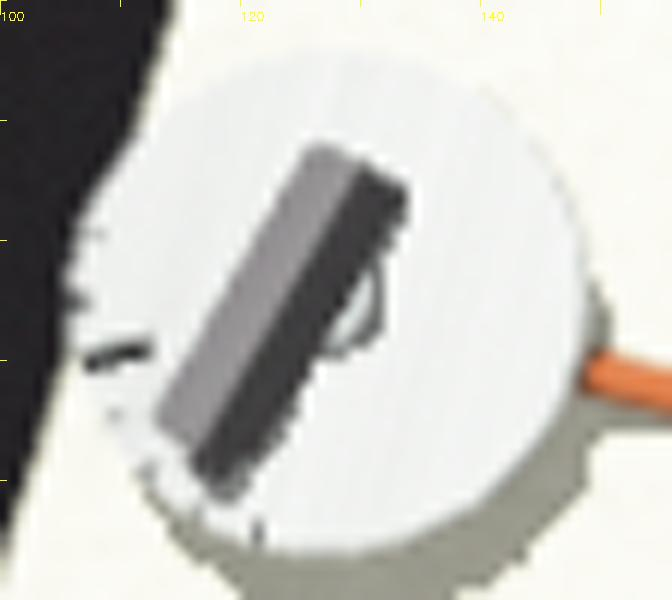

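View pics/sC.png

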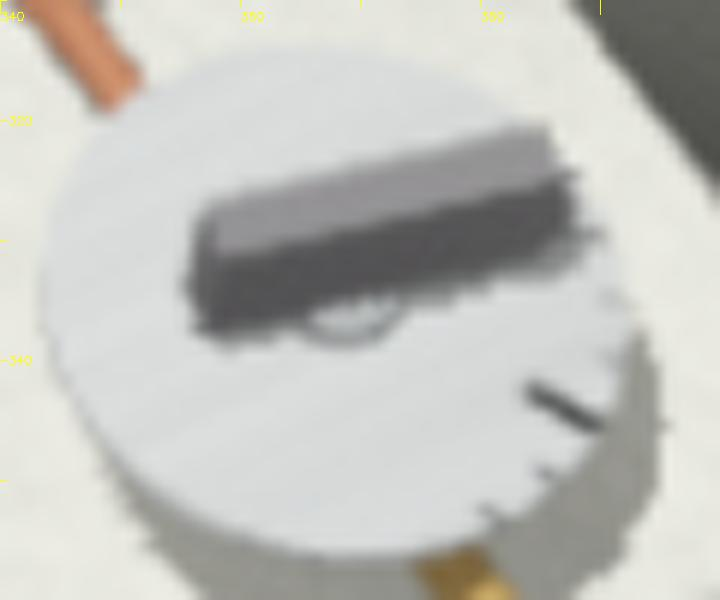

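```bash
cat > fit1.py <<'E'
from fit0 import cv,Rz
from h import *
D={"top":dict(o=(100,165),rim=[(588,260),(335,553),(345,52),(480,500),(520,140),(68,290)],mark=[(92,362),(150,350)],t0=(260,530),t90=(92,235),bar=[(315,145),(365,165),(192,450),(158,418)]),
 "scene":dict(o=(340,310),rim=[(40,300),(330,45),(370,552),(632,330),(130,110),(130,470)],mark=[(600,428),(530,388)],bar=[(210,205),(218,252),(560,178),(548,125)])}
def ends(n,p):
    c=np.r_[p[:2],.052]
    B=np.array([(27,-6,32),(27,6,32),(-35,6,32),(-35,-6,32)])/1000
    return c,B
for n,d in D.items():
    rim=cv(d["rim"],*d["o"],12);mk=cv(d["mark"],*d["o"],12);bar=cv(d["bar"],*d["o"],12)
    R=np.array([atz(n,u,.052)[:2] for u in rim])
    r=least_squares(lambda p:np.hypot(*(R-p[:2]).T)-.05,[.58,.29]);c=r.x;print(n,"centre",c.round(4),(r.fun*1000).round(1))
    m=np.array([atz(n,u,.052)[:2] for u in mk]);v=(m-c);print(" mark dirs",np.degrees(np.arctan2(v[:,1],v[:,0])).round(1),"line dir",np.degrees(np.arctan2(*(m[0]-m[1])[::-1])).round(1),"radii",np.hypot(*v.T).round(4))
    b=np.array([atz(n,u,.084)[:2] for u in bar]);
    e1=(b[0]+b[1])/2;e2=(b[2]+b[3])/2;v=e2-e1
    print(" bar: dir to pointer",np.degrees(np.arctan2(v[1],v[0])).round(1),"len",np.hypot(*v).round(4),"axis pt",(e1+v/np.hypot(*v)*.027).round(4))
E
python3 fit1.py | grep -v -e slide -e corner
python3 - <<'E'
from h import *
for n in("top","scene"):
    E=eyes.calibration(n)["extrinsics"];print(n,-E[:3,:3].T@E[:3,3])
E
```

```text
dot (array([0.54531166, 0.13052342, 0.08267095]), np.float64(0.4690445038571056))
stage [0.5451 0.1306 0.0832] [-14.47  21.72] [[-1.18, 0.68], [0.05, 0.67], [-0.4, 0.89], [-0.84, 0.31], [-0.43, 0.41], [-0.83, 0.21], [-1.04, -0.15], [-1.38, -0.38], [-0.31, 0.64], [-0.36, -0.17]]
top centre [0.597  0.2867] [ 1.2 -0.4  0.1 -0.1 -1.2  0.2]
 mark dirs [104.6 105.4] line dir 102.0 radii [0.0464 0.0351]
 bar: dir to pointer 151.5 len 0.0607 axis pt [0.597  0.2858]
scene centre [0.5979 0.2894] [ 0.5 -0.1 -1.1  0.  -1.   0.3]
 mark dirs [105.8 107. ] line dir 102.5 radii [0.0493 0.0359]
 bar: dir to pointer 151.8 len 0.0598 axis pt [0.5972 0.2897]
top [ 0.46597648 -0.05746151  0.94956966]
scene [1.11398456 0.5844329  1.01087377]
```

```bash
cat > go.py <<'E'
from h import *
from scipy.spatial.transform import Rotation as Ro
def down(yaw):
    a=np.radians(yaw);return np.array([[np.cos(a),np.sin(a),0],[np.sin(a),-np.cos(a),0],[0,0,-1]])
def delta(pos,R,p0=None,R0=None):
    s=env.get_state();p0=s["tcp_pos"] if p0 is None else np.array(p0);R0=s["ee_rot"] if R0 is None else R0
    sh=R0.T@(np.array(pos)-p0)*100;rv=Ro.from_matrix(R0.T@R).as_rotvec()
    print("t",round(s["t"],2),"tcp",s["tcp_pos"].round(4),"F",s["ft_force"].round(1),"row",sh.round(2).tolist()+rv.round(4).tolist())
E
python3 -c "
from go import *
delta([.597,.2875,.17],down(151.6))"
```

```text
t 0.1 tcp [ 0.1608 -0.5257  0.2558] F [ 0.3 -0.1  0.3] row [65.49, -64.99, 8.65, -0.0004, -0.0012, -2.3491]
```

Call:
drive_tool(plan=[[65.5, -65, 6, 0, 0, -2.35], [65.5, -65, 6, 0, 0, -2.35], [65.5, -65, 6, 0, 0, -2.35], [65.5, -65, 6, 0, 0, -2.35], [65.5, -65, 6, 0, 0, -2.35], [65.5, -65, 6, 0, 0, -2.35], [65.5, -65, 6, 0, 0, -2.35], [65.5, -65, 6, 0, 0, -2.35]], fingers=1)

```text
t: 0.77
tcp_pos: [0.3184, -0.2309, 0.2345]
ee_rot: [[0.265, 0.964, 0.0], [0.964, -0.265, 0.0], [0.0, 0.0, -1.0]]
ft_force: [1.4, -0.4, 0.6]
opening: 0.0853
```

```bash
python3 -c "
from go import *
delta([.597,.2875,.19],down(151.6))"
```

```text
t 0.77 tcp [ 0.3184 -0.2309  0.2345] F [ 1.4 -0.4  0.6] row [57.37, 13.12, 4.45, 0.0001, 0.0, -1.3434]
```

Call:
drive_tool(plan=[[57.4, 13.1, 4, 0, 0, -1.34], [57.4, 13.1, 4, 0, 0, -1.34], [57.4, 13.1, 4, 0, 0, -1.34], [57.4, 13.1, 4, 0, 0, -1.34], [57.4, 13.1, 4, 0, 0, -1.34], [57.4, 13.1, 4, 0, 0, -1.34], [57.4, 13.1, 4, 0, 0, -1.34], [57.4, 13.1, 4, 0, 0, -1.34]])

```text
t: 1.43
tcp_pos: [0.4775, 0.0615, 0.2118]
ee_rot: [[-0.669, 0.743, -0.0], [0.743, 0.669, -0.0], [0.0, -0.0, -1.0]]
ft_force: [1.1, -0.6, 0.1]
opening: 0.0851
```

```bash
python3 -c "
from go import *
delta([.597,.2875,.18],down(151.6))"
```

```text
t 1.43 tcp [0.4775 0.0615 0.2118] F [ 1.1 -0.6  0.1] row [8.81, 23.99, 3.18, -0.0001, -0.0001, -0.3425]
```

Call:
drive_tool(plan=[[8.8, 24, 3.2, 0, 0, -0.343], [8.8, 24, 3.2, 0, 0, -0.343], [8.8, 24, 3.2, 0, 0, -0.343], [8.8, 24, 3.2, 0, 0, -0.343], [8.8, 24, 3.2, 0, 0, -0.343], [8.8, 24, 3.2, 0, 0, -0.343], [8.8, 24, 3.2, 0, 0, -0.343], [8.8, 24, 3.2, 0, 0, -0.343]])

```text
t: 2.1
tcp_pos: [0.5981, 0.2864, 0.1785]
ee_rot: [[-0.878, 0.479, -0.001], [0.479, 0.878, -0.0], [0.001, -0.001, -1.0]]
ft_force: [0.6, -0.2, 0.6]
opening: 0.0856
```

Run:
```python
from go import *
delta([.597,.2875,.13],down(151.6))
t=shot("top","top1");s=shot("scene","scene1")
crop(t,80,140,100,80,"tD",8);crop(s,320,230,110,130,"sD",5)
```

```text
t 2.1 tcp [0.5981 0.2864 0.1785] F [ 0.6 -0.2  0.6] row [0.15, 0.05, 4.85, -0.001, -0.001, -0.0037]
```

View pics/tD.png

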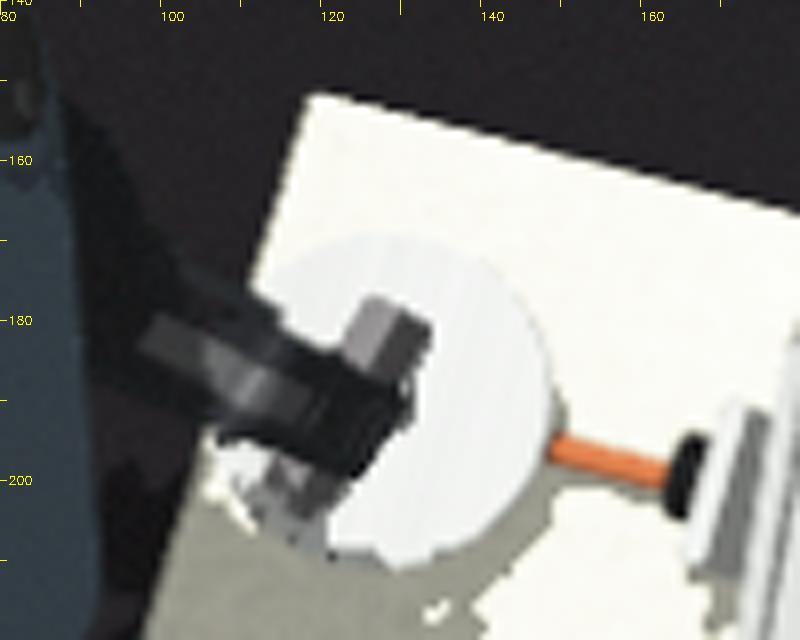

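View pics/sD.png

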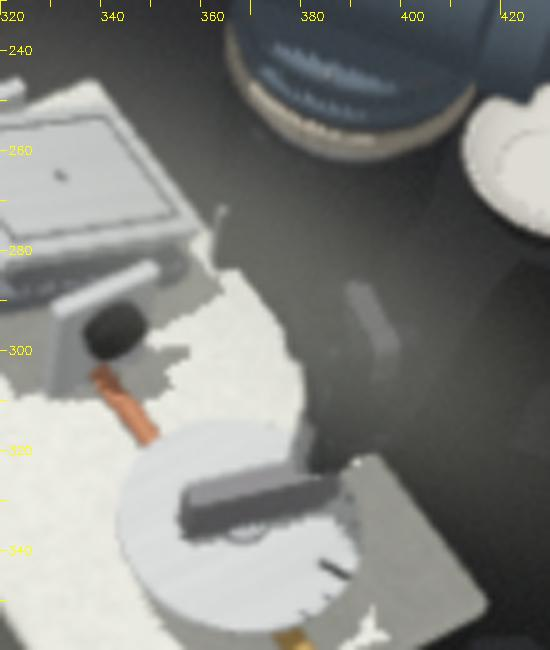

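Run:
```python
from go import *
s=env.get_state();p,R=s["tcp_pos"],s["ee_rot"]
for n in("top","scene"):
    im=cv2.imread(f"pics/{n}1.png")
    pts={"tcp":(0,0,0),"tipL":(0,.043,.012),"tipR":(0,-.043,.012),"tip":(0,0,.012),"bodyL":(0,.043,-.048),"bodyR":(0,-.043,-.048)}
    for k,v in pts.items():
        uv=proj(n,p+R@np.array(v))[0];print(n,k,uv.round(1))
        cv2.drawMarker(im,tuple(uv.round().astype(int)),(0,0,255),0,5,1)
    x,y=(70,130) if n=="top" else (300,200)
    crop(im,x,y,130,110,n[0]+"E",6)
```

```text
top tcp [104.  180.4]
top tipL [ 88.3 171.5]
top tipR [124.9 191.3]
top tip [106.6 181.4]
top bodyL [ 72.8 165.3]
top bodyR [112.5 186.8]
scene tcp [374.8 296.6]
scene tipL [381.7 319.4]
scene tipR [366.4 282. ]
scene tip [373.9 300.3]
scene bodyL [387.  300.9]
scene bodyR [370.6 262.7]
```

View pics/sE.png

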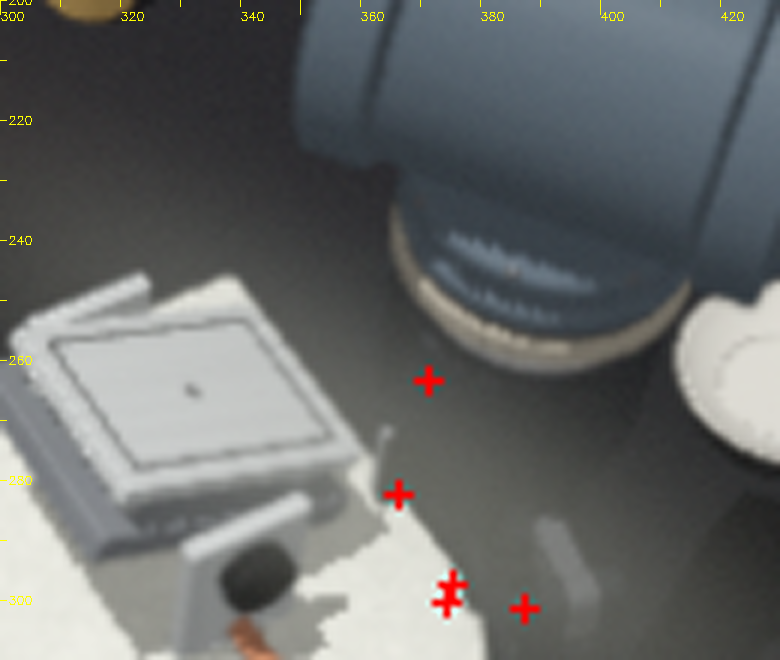

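View pics/tE.png

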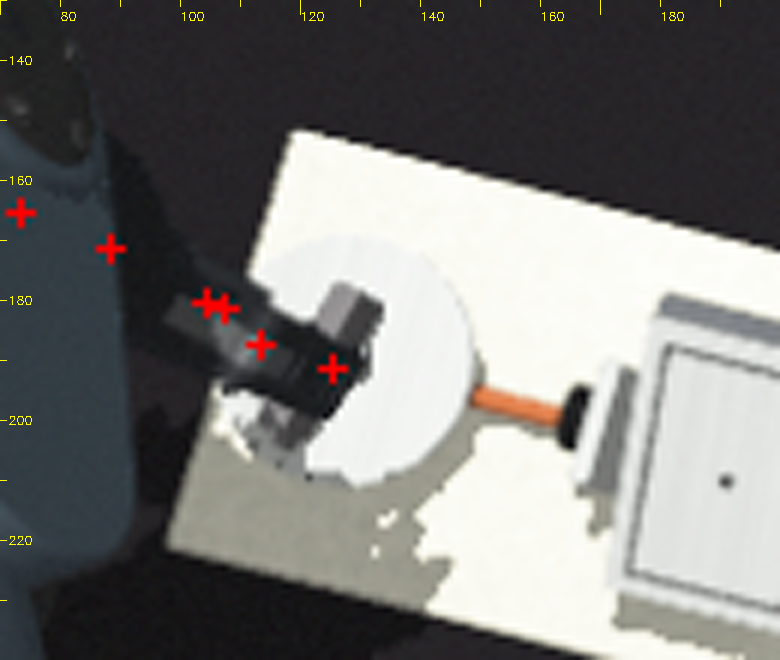

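Run:
```python
from go import *
for n,x,y in(("top",70,130),("scene",320,220)):
    im=cv2.imread(f"pics/{n}1.png");im=(255*(im/255.)**.4).astype(np.uint8);crop(im,x,y,100,110,n[0]+"F",7)
```

```text
(no output)
```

View pics/sF.png

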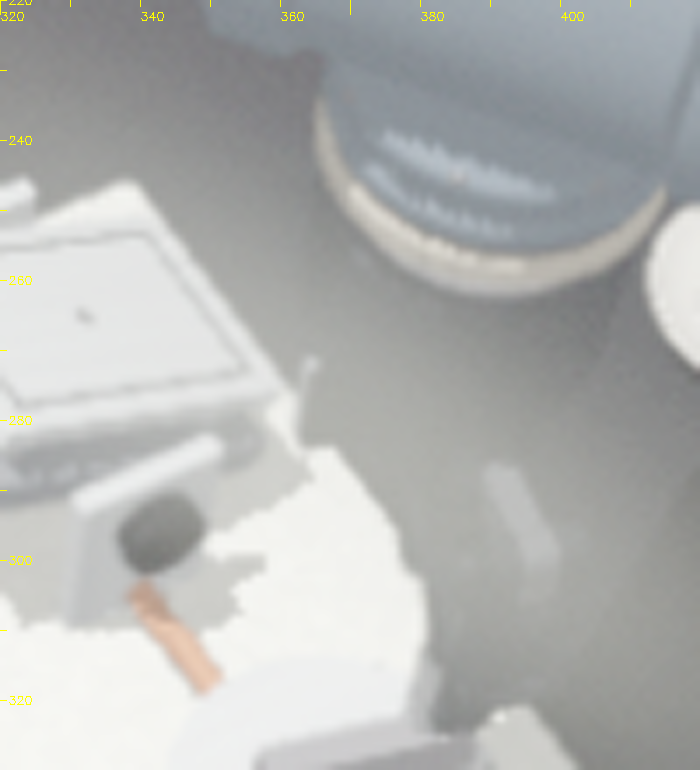

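View pics/tF.png

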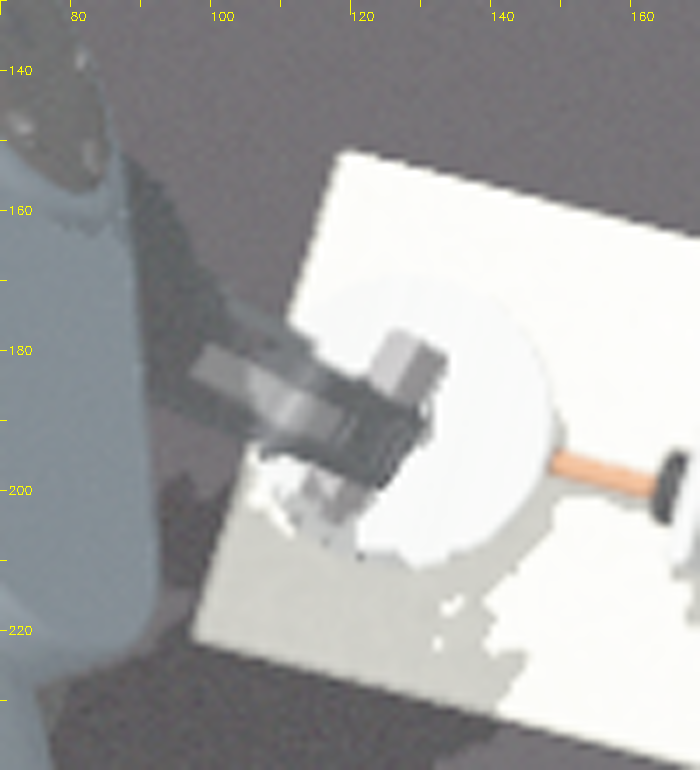

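Call:
drive_tool(plan=[[0.1, 0.1, 4, 0, 0, -0.003], [0.1, 0.1, 7, 0, 0, -0.003], [0.1, 0.1, 9.4, 0, 0, -0.003], [0.1, 0.1, 9.4, 0, 0, -0.003], [0.1, 0.1, 9.4, 0, 0, -0.003]])

```text
t: 2.62
tcp_pos: [0.5974, 0.2845, 0.0862]
ee_rot: [[-0.878, 0.479, -0.002], [0.479, 0.878, -0.001], [0.001, -0.001, -1.0]]
ft_force: [-0.6, -1.0, 1.4]
opening: 0.0856
```

Run:
```python
from go import *
delta([.597,.288,.084],down(151.6))
t=shot("top","top2");s=shot("scene","scene2")
t=(255*(t/255.)**.5).astype(np.uint8);s=(255*(s/255.)**.5).astype(np.uint8)
crop(t,80,150,90,80,"tD",7);crop(s,320,270,100,90,"sD",7)
```

```text
t 2.62 tcp [0.5974 0.2845 0.0862] F [-0.6 -1.   1.4] row [0.2, 0.29, 0.22, -0.0014, -0.0011, -0.0044]
```

View pics/tD.png

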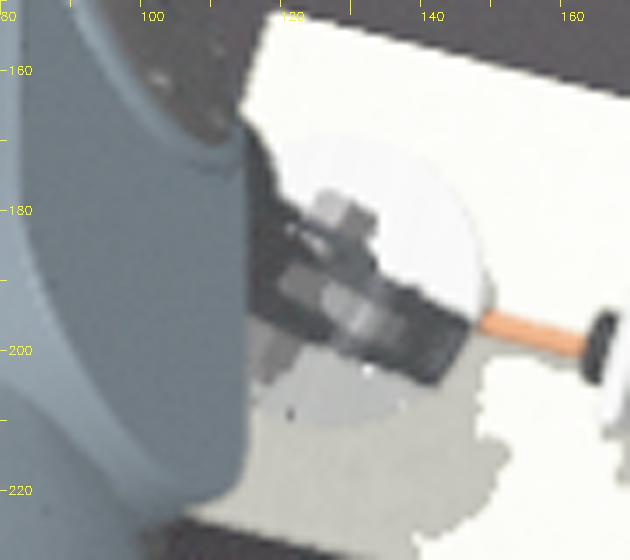

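View pics/sD.png

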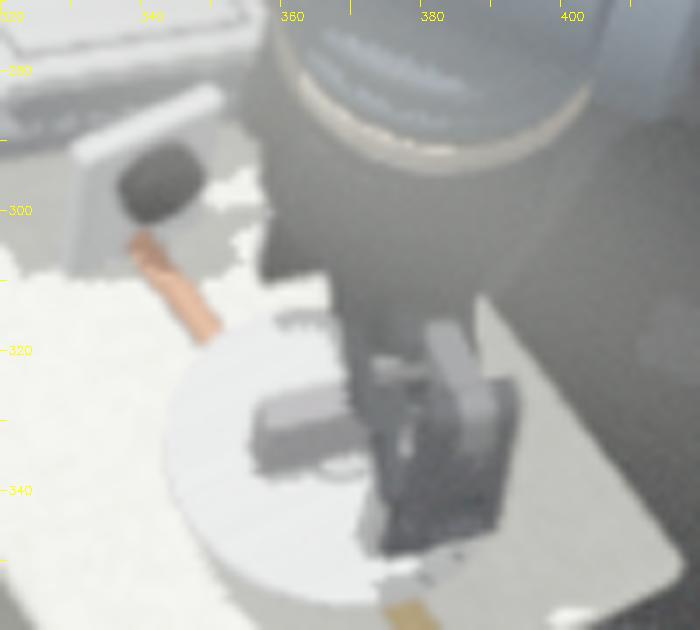

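Run:
```python
from go import *
s=env.get_state();p,R=s["tcp_pos"],s["ee_rot"]
for n in("top","scene"):
    for v in [(.011,.043,.012),(-.011,.043,.012),(.011,.057,.012),(-.011,.057,.012),(.011,-.043,.012),(-.011,-.043,.012),(.011,-.057,.012),(-.011,-.057,.012)]:
        print(n,v,proj(n,p+R@np.array(v))[0].round(1))
```

```text
top (0.011, 0.043, 0.012) [104.4 182.8]
top (-0.011, 0.043, 0.012) [109.3 174.5]
top (0.011, 0.057, 0.012) [ 99.  179.9]
top (-0.011, 0.057, 0.012) [104.  171.6]
top (0.011, -0.043, 0.012) [137.2 200.5]
top (-0.011, -0.043, 0.012) [142.1 192.2]
top (0.011, -0.057, 0.012) [142.6 203.4]
top (-0.011, -0.057, 0.012) [147.5 195.1]
scene (0.011, 0.043, 0.012) [380.  343.9]
scene (-0.011, 0.043, 0.012) [369.4 346.4]
scene (0.011, 0.057, 0.012) [382.5 350.1]
scene (-0.011, 0.057, 0.012) [371.8 352.5]
scene (0.011, -0.043, 0.012) [365.8 308.1]
scene (-0.011, -0.043, 0.012) [355.6 310.2]
scene (0.011, -0.057, 0.012) [363.6 302.5]
scene (-0.011, -0.057, 0.012) [353.5 304.6]
```

Call:
drive_tool(plan=[[0.2, 0.25, 0.2, 0, 0, -0.004], [0.2, 0.25, 0.2, 0, 0, -0.004], [0.2, 0.25, 0.2, 0, 0, -0.004], [0.2, 0.25, 0.2, 0, 0, -0.004], [0.2, 0.25, 0.2, 0, 0, -0.004], [0.2, 0.25, 0.2, 0, 0, -0.004]], fingers=0)

```text
t: 3.22
tcp_pos: [0.5967, 0.2881, 0.0842]
ee_rot: [[-0.88, 0.474, -0.002], [0.474, 0.88, -0.002], [0.001, -0.003, -1.0]]
ft_force: [-21.7, -40.0, 28.8]
opening: 0.0126
```

Call:
drive_tool(plan=[[0, -0.1, -0.05, 0, 0, 0], [0, -0.2, -0.1, 0, 0, 0], [0, -0.2, -0.1, 0, 0, 0]])

```text
t: 3.47
tcp_pos: [0.5961, 0.2871, 0.0846]
ee_rot: [[-0.88, 0.475, -0.0], [0.475, 0.88, 0.0], [0.0, -0.0, -1.0]]
ft_force: [-0.0, -0.3, -5.9]
opening: 0.0109
```

Call:
drive_tool(plan=[[0, 0, 0, 0, 0, 0.05], [0, 0, 0, 0, 0, 0.12], [0, 0, 0, 0, 0, 0.2], [0, 0, 0, 0, 0, 0.28], [0, 0, 0, 0, 0, 0.36], [0, 0, 0, 0, 0, 0.4], [0, 0, 0, 0, 0, 0.4]])

```text
t: 4.05
tcp_pos: [0.5964, 0.2873, 0.0847]
ee_rot: [[-0.624, 0.781, 0.0], [0.781, 0.624, 0.0], [-0.0, 0.0, -1.0]]
ft_force: [3.0, 0.5, -7.5]
opening: 0.011
```

Call:
drive_tool(plan=[[0, 0, 0, 0, 0, 0.08], [0, 0, 0, 0, 0, 0.16], [0, 0, 0, 0, 0, 0.24], [0, 0, 0, 0, 0, 0.32], [0, 0, 0, 0, 0, 0.38], [0, 0, 0, 0, 0, 0.403], [0, 0, 0, 0, 0, 0.403], [0, 0, 0, 0, 0, 0.403]])

```text
t: 4.72
tcp_pos: [0.5967, 0.2874, 0.0847]
ee_rot: [[-0.271, 0.963, 0.001], [0.963, 0.271, 0.001], [0.0, 0.001, -1.0]]
ft_force: [5.8, 2.4, -9.4]
opening: 0.0107
```

Call:
drive_tool(plan=[[0, 0, 0, 0, 0, 0], [0, 0, 0, 0, 0, 0], [0, 0, 0, 0, 0, 0], [0, 0, 0, 0, 0, 0], [0, 0, -3, 0, 0, 0], [0, 0, -6, 0, 0, 0], [0, 0, -9, 0, 0, 0], [0, 0, -12, 0, 0, 0]], fingers=1)

```text
t: 5.38
tcp_pos: [0.596, 0.2871, 0.2067]
ee_rot: [[-0.27, 0.963, -0.0], [0.963, 0.27, -0.0], [0.0, -0.0, -1.0]]
ft_force: [0.9, -0.4, -0.2]
opening: 0.0855
```

Run:
```python
from go import *
s=env.get_state();R=s["ee_rot"];print(np.degrees(np.arctan2(R[1,0],R[0,0])))
delta([.577,-.2,.2],down(180.6))
```

```text
105.66433347140088
t 5.38 tcp [0.596  0.2871 0.2067] F [ 0.9 -0.4 -0.2] row [-46.39, -14.99, 0.67, -0.0001, -0.0001, -1.3079]
```

Call:
drive_tool(plan=[[-46.4, -15, 0, 0, 0, -1.3], [-46.4, -15, 0, 0, 0, -1.3], [-46.4, -15, 0, 0, 0, -1.3], [-46.4, -15, 0, 0, 0, -1.3], [-46.4, -15, 0, 0, 0, -1.3], [-46.4, -15, 0, 0, 0, -1.3], [-46.4, -15, 0, 0, 0, -1.3], [-46.4, -15, 0, 0, 0, -1.3]])

```text
t: 6.05
tcp_pos: [0.5836, -0.0328, 0.2055]
ee_rot: [[-0.944, 0.33, 0.001], [0.33, 0.944, -0.0], [-0.0, 0.0, -1.0]]
ft_force: [1.3, 0.0, 0.6]
opening: 0.0852
```

Run:
```python
from go import *
delta([.577,-.2,.2],down(180.6))
t=shot("top","top3");s=shot("scene","scene3")
crop(t,100,165,56,50,"tC",12);crop(s,340,310,60,50,"sC",12)
```

```text
t 6.05 tcp [ 0.5836 -0.0328  0.2055] F [1.3 0.  0.6] row [-4.9, -16.0, 0.55, 0.0001, 0.0005, -0.3471]
```

View pics/tC.png

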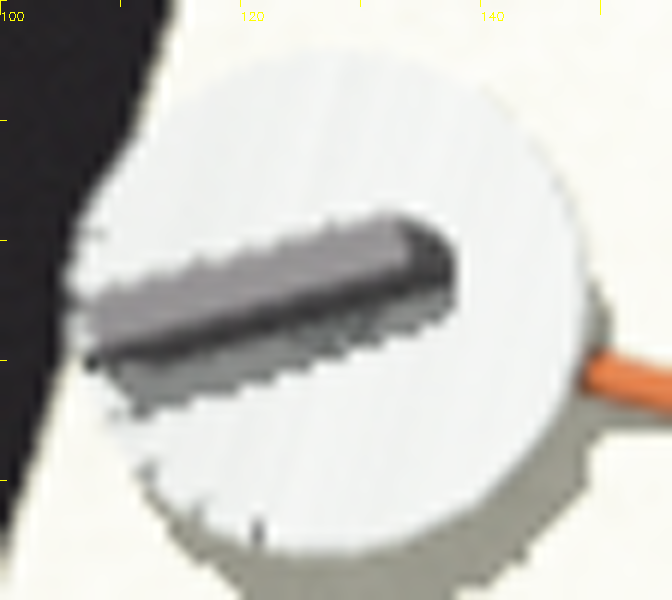

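View pics/sC.png

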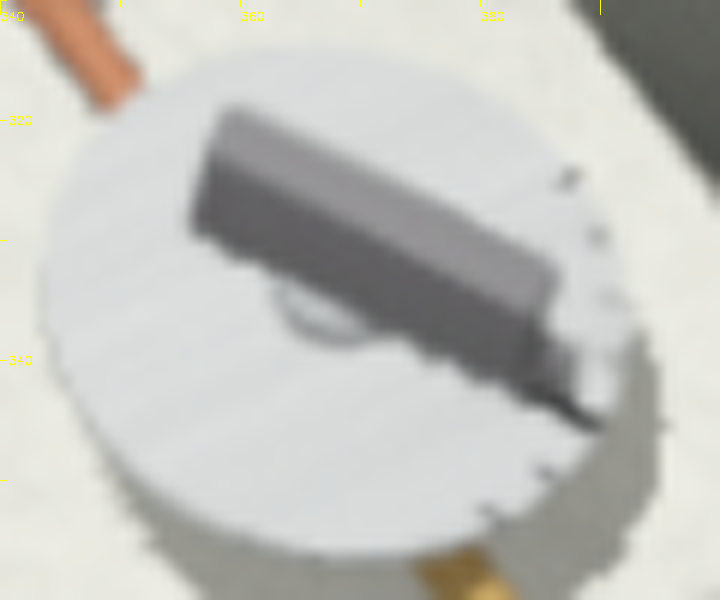

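```bash
python3 - <<'E' | grep -v -e slide -e corner -e dot -e stage
from fit0 import cv
from h import *
def dr(n,a,b,z,o,k):
    p=cv([a,b],*o,k);A=atz(n,p[0],z)[:2];B=atz(n,p[1],z)[:2];v=B-A;return np.degrees(np.arctan2(v[1],v[0])).round(1),np.hypot(*v).round(4)
print("top bar",dr("top",(395,213),(90,295),.084,(100,165),12),dr("top",(410,268),(105,350),.084,(100,165),12))
print("scene bar",dr("scene",(235,107),(550,270),.084,(340,310),12),dr("scene",(212,155),(535,310),.084,(340,310),12))
# ticks
T={0:(260,530),15:(195,513),30:(147,470),45:(112,412),60:(120,355),75:(75,298),90:(92,235)}
for c in((.597,.2867),(.597,.2858)):
  print([ (k,np.degrees(np.arctan2(*(atz("top",cv([v],100,165,12)[0],.052)[:2]-c)[::-1])).round(1)) for k,v in T.items()])
S={60:(565,408),75:(612,355),90:(615,297),45:(545,472),30:(490,510)}
for c in((.5979,.2894),):
  print([ (k,np.degrees(np.arctan2(*(atz("scene",cv([v],340,310,12)[0],.052)[:2]-c)[::-1])).round(1)) for k,v in S.items()])
print("plate top",dr("top",(143,57),(765,215),.01,(90,140),5),dr("top",(40,405),(672,567),.01,(90,140),5),dr("top",(40,405),(143,57),.01,(90,140),5),dr("top",(672,567),(765,215),.01,(90,140),5))
E
```

```text
top bar (np.float64(105.5), np.float64(0.0585)) (np.float64(105.5), np.float64(0.0584))
scene bar (np.float64(105.1), np.float64(0.0586)) (np.float64(107.2), np.float64(0.0588))
[(0, np.float64(165.7)), (15, np.float64(149.9)), (30, np.float64(134.5)), (45, np.float64(117.9)), (60, np.float64(104.5)), (75, np.float64(88.8)), (90, np.float64(73.6))]
[(0, np.float64(164.7)), (15, np.float64(149.0)), (30, np.float64(133.8)), (45, np.float64(117.4)), (60, np.float64(104.2)), (75, np.float64(88.8)), (90, np.float64(73.9))]
[(60, np.float64(106.3)), (75, np.float64(122.8)), (90, np.float64(136.6)), (45, np.float64(90.3)), (30, np.float64(75.3))]
plate top (np.float64(-104.5), np.float64(0.3198)) (np.float64(-104.7), np.float64(0.3188)) (np.float64(-14.0), np.float64(0.1789)) (np.float64(-14.4), np.float64(0.1801))
```

```bash
python3 -c "
from go import *
delta([.5755,-.3257,.12],down(180.6))"
```

```text
t 6.15 tcp [ 0.5837 -0.0356  0.2054] F [0.6 0.7 0. ] row [-8.89, -27.61, 8.57, -0.0009, 0.0006, -0.3504]
```

Call:
drive_tool(plan=[[-8.9, -27.6, 4, 0, 0, -0.35], [-8.9, -27.6, 4, 0, 0, -0.35], [-8.9, -27.6, 4, 0, 0, -0.35], [-8.9, -27.6, 5, 0, 0, -0.35], [-8.9, -27.6, 6, 0, 0, -0.35], [-8.9, -27.6, 8.6, 0, 0, -0.35], [-8.9, -27.6, 8.6, 0, 0, -0.35], [-8.9, -27.6, 8.6, 0, 0, -0.35]], fingers=0.55)

```text
t: 6.82
tcp_pos: [0.5739, -0.3237, 0.1168]
ee_rot: [[-1.0, -0.004, -0.002], [-0.004, 1.0, 0.001], [0.002, 0.001, -1.0]]
ft_force: [-0.1, 0.2, -0.2]
opening: 0.0469
```

Call:
drive_tool(plan=[[0, 0, 0, 0, 0, 0], [0, 0, 0, 0, 0, 0]])

```text
t: 6.98
tcp_pos: [0.5749, -0.3206, 0.1187]
ee_rot: [[-1.0, -0.006, -0.001], [-0.006, 1.0, 0.001], [0.001, 0.001, -1.0]]
ft_force: [-0.4, 1.4, 0.8]
opening: 0.047
```

Run:
```python
from go import *
delta([.5755,-.3257,.034],down(180.6))
s=env.get_state();p,R=s["tcp_pos"],s["ee_rot"];print(s["opening"])
t=shot("top","top4");sc=shot("scene","scene4")
t=(255*(t/255.)**.5).astype(np.uint8);sc=(255*(sc/255.)**.5).astype(np.uint8)
crop(t,340,160,90,80,"tD",8);crop(sc,150,120,90,90,"sD",8)
```

```text
t 6.98 tcp [ 0.5749 -0.3206  0.1187] F [-0.4  1.4  0.8] row [-0.06, -0.52, 8.47, 0.0009, -0.0008, -0.0048]
0.04703388032028029
```

View pics/tD.png

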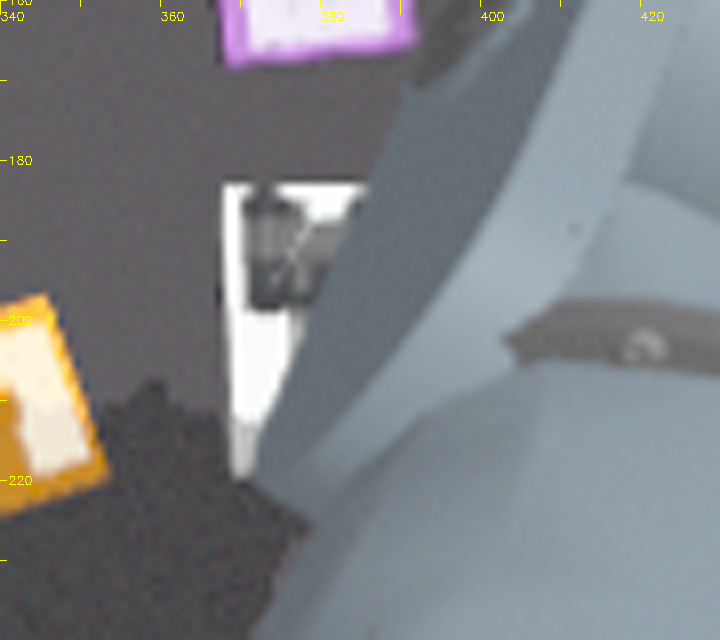

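View pics/sD.png

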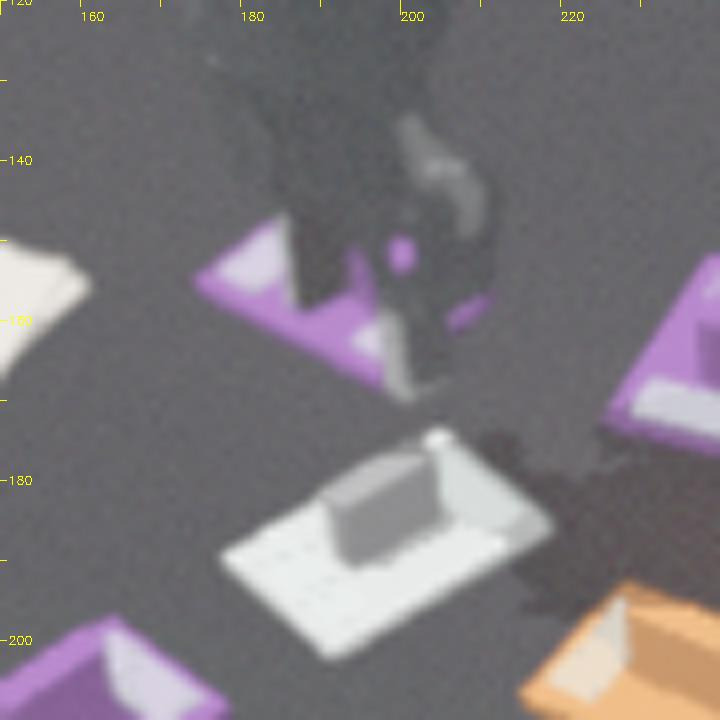

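Call:
drive_tool(plan=[[-0.06, -0.5, 3, 0, 0, -0.005], [-0.06, -0.5, 6, 0, 0, -0.005], [-0.06, -0.5, 7, 0, 0, -0.005], [-0.06, -0.5, 7, 0, 0, -0.005], [-0.06, -0.5, 7, 0, 0, -0.005]])

```text
t: 7.5
tcp_pos: [0.5763, -0.3252, 0.0502]
ee_rot: [[-1.0, -0.013, 0.0], [-0.013, 1.0, -0.0], [-0.0, -0.0, -1.0]]
ft_force: [0.3, -0.9, -0.4]
opening: 0.047
```

Run:
```python
from go import *
delta([.5755,-.3257,.034],down(180.6))
t=shot("top","top5");sc=shot("scene","scene5")
t=(255*(t/255.)**.5).astype(np.uint8);sc=(255*(sc/255.)**.5).astype(np.uint8)
crop(sc,160,140,80,75,"sD",9)
s=env.get_state();p,R=s["tcp_pos"],s["ee_rot"]
for v in [(.011,.0235,.02),(-.011,.0235,.02),(.011,-.0235,.02),(-.011,-.0235,.02)]: print(v,proj("scene",p+R@np.array(v))[0].round(1))
```

```text
t 7.5 tcp [ 0.5763 -0.3252  0.0502] F [ 0.3 -0.9 -0.4] row [0.08, -0.05, 1.62, -0.0003, 0.0005, 0.0026]
(0.011, 0.0235, 0.02) [205.  182.1]
(-0.011, 0.0235, 0.02) [198.3 186.1]
(0.011, -0.0235, 0.02) [194.3 173.1]
(-0.011, -0.0235, 0.02) [187.7 176.9]
```

View pics/sD.png

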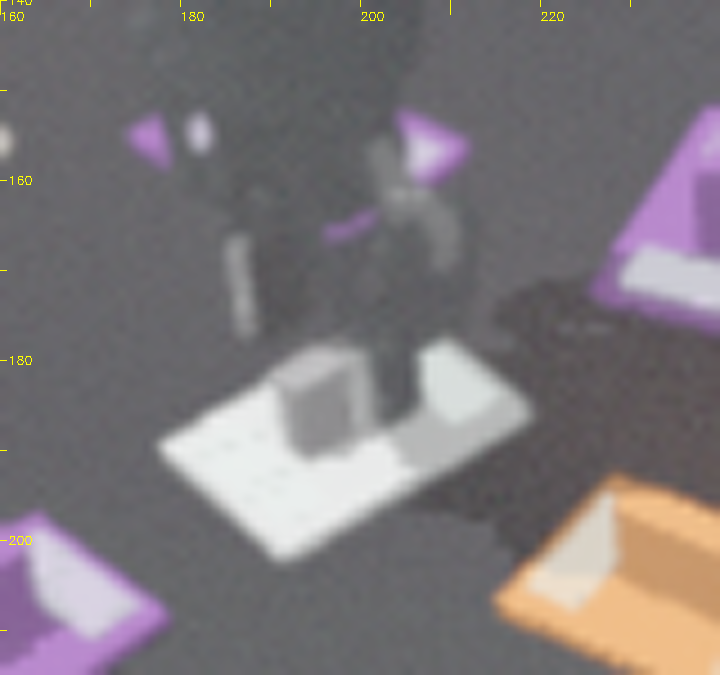

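Call:
drive_tool(plan=[[0.05, 0, 1, 0, 0, 0.003], [0.05, 0, 1.6, 0, 0, 0.003], [0.05, 0, 1.6, 0, 0, 0.003]])

```text
t: 7.85
tcp_pos: [0.5746, -0.3254, 0.0319]
ee_rot: [[-1.0, -0.009, -0.001], [-0.009, 1.0, 0.001], [0.001, 0.001, -1.0]]
ft_force: [-0.3, -1.1, -0.4]
opening: 0.047
```

Call:
drive_tool(plan=[[0, 0, 0, 0, 0, 0], [0, 0, 0, 0, 0, 0], [0, 0, 0, 0, 0, 0], [0, 0, 0, 0, 0, 0], [0, 0, 0, 0, 0, 0]], fingers=0)

```text
t: 8.27
tcp_pos: [0.5754, -0.326, 0.0335]
ee_rot: [[-1.0, -0.009, 0.001], [-0.009, 1.0, -0.0], [-0.001, -0.0, -1.0]]
ft_force: [-0.2, -0.7, 2.0]
opening: 0.011
```

```bash
cat > st.py <<'E'
from go import *
def stageR(yaw=-14.5,t=21.7):
    a,t=np.radians([yaw,t]);Z=np.array([[np.cos(a),-np.sin(a),0],[np.sin(a),np.cos(a),0],[0,0,1]])
    return Z@np.array([[np.cos(t),0,-np.sin(t)],[0,1,0],[np.sin(t),0,np.cos(t)]])
def tool(S): return S@np.diag([-1,1,-1.])
E
python3 - <<'E'
from st import *
for u in((283,112),(290,286)): print(atz("top",u,.04))
S=stageR();c=np.array([.5451,.130,.0832]);print(S.round(3).tolist())
p=c+S[:,2]*(.0335+.05);print(p)
s=env.get_state();p0=s["tcp_pos"]+[0,0,.12]
delta(p,tool(S),p0,s["ee_rot"])
E
```

```text
[ 0.79144864 -0.08392017  0.04      ]
[ 0.36873928 -0.09782925  0.04      ]
[[0.9, 0.25, -0.358], [-0.233, 0.968, 0.093], [0.37, 0.0, 0.929]]
[0.51520955 0.1377302  0.16078257]
t 8.27 tcp [ 0.5754 -0.326   0.0335] F [-0.2 -0.7  2. ] row [5.59, 46.43, -0.75, 0.0493, -0.3759, 0.2591]
```

Call:
drive_tool(plan=[[0, 0, -1, 0, 0, 0], [0, 0, -3, 0, 0, 0], [0, 0, -6, 0, 0, 0], [0, 0, -9, 0, 0, 0], [0, 0, -12, 0, 0, 0], [0, 0, -12, 0, 0, 0], [0, 0, -12, 0, 0, 0]])

```text
t: 8.85
tcp_pos: [0.5757, -0.3262, 0.1554]
ee_rot: [[-1.0, -0.009, 0.003], [-0.009, 1.0, -0.002], [-0.003, -0.002, -1.0]]
ft_force: [-0.5, -0.0, -1.5]
opening: 0.011
```

Call:
drive_tool(plan=[[5.6, 46.4, -3, 0.049, -0.376, 0.259], [5.6, 46.4, -3, 0.049, -0.376, 0.259], [5.6, 46.4, -3, 0.049, -0.376, 0.259], [5.6, 46.4, -3, 0.049, -0.376, 0.259], [5.6, 46.4, -3, 0.049, -0.376, 0.259], [5.6, 46.4, -3, 0.049, -0.376, 0.259], [5.6, 46.4, -3, 0.049, -0.376, 0.259], [5.6, 46.4, -3, 0.049, -0.376, 0.259]])

```text
t: 9.52
tcp_pos: [0.5308, 0.0057, 0.1736]
ee_rot: [[-0.9, 0.251, 0.356], [0.233, 0.968, -0.092], [-0.368, 0.0, -0.93]]
ft_force: [0.6, 0.1, -1.3]
opening: 0.0112
```

Call:
drive_tool(plan=[[0, 0, 0, 0, 0, 0], [0, 0, 0, 0, 0, 0]])

```text
t: 9.68
tcp_pos: [0.5314, 0.0062, 0.1737]
ee_rot: [[-0.901, 0.246, 0.356], [0.229, 0.969, -0.09], [-0.367, 0.0, -0.93]]
ft_force: [0.3, -1.3, -1.0]
opening: 0.0109
```

Run:
```python
from st import *
S=stageR();c=np.array([.5451,.130,.0832])
delta(c+S[:,2]*(.0335+.05),tool(S))
```

```text
t 9.68 tcp [0.5314 0.0062 0.1737] F [ 0.3 -1.3 -1. ] row [4.95, 12.35, -0.57, 0.0017, -0.0025, 0.0039]
```

Call:
drive_tool(plan=[[4.95, 12.35, -1, 0, -0.0025, 0.004], [4.95, 12.35, -1, 0, -0.0025, 0.004], [4.95, 12.35, -0.6, 0, -0.0025, 0.004], [4.95, 12.35, -0.6, 0, -0.0025, 0.004], [4.95, 12.35, -0.6, 0, -0.0025, 0.004], [4.95, 12.35, -0.6, 0, -0.0025, 0.004]])

```text
t: 10.18
tcp_pos: [0.5164, 0.1349, 0.1611]
ee_rot: [[-0.899, 0.254, 0.358], [0.236, 0.967, -0.093], [-0.37, 0.001, -0.929]]
ft_force: [0.9, 0.2, -0.8]
opening: 0.0113
```

```bash
cat > look.py <<'E'
from st import *
import sys
k=sys.argv[1]
S=stageR();c=np.array([.5451,.130,.0832])
s=env.get_state();print("rel in stage frame mm",(S.T@(s["tcp_pos"]-c)*1000).round(1), "rot err deg",np.degrees(Ro.from_matrix(tool(S).T@s["ee_rot"]).as_rotvec()).round(2),"Fstage",(S.T@s["ft_force"]).round(1))
delta(c+S[:,2]*(.0335),tool(S))
t=shot("top","top"+k);sc=shot("scene","scene"+k)
t=(255*(t/255.)**.6).astype(np.uint8);sc=(255*(sc/255.)**.6).astype(np.uint8)
crop(t,150,160,90,80,"tD"+k,8);crop(sc,280,215,90,80,"sD"+k,8)
E
python3 look.py 6
```

```text
rel in stage frame mm [ 1.8 -2.4 83.1] rot err deg [ 0.01 -0.02  0.2 ] Fstage [ 0.5  0.5 -1. ]
t 10.18 tcp [0.5164 0.1349 0.1611] F [ 0.9  0.2 -0.8] row [0.18, 0.24, 4.96, -0.0002, 0.0004, -0.0036]
```

View pics/tD6.png

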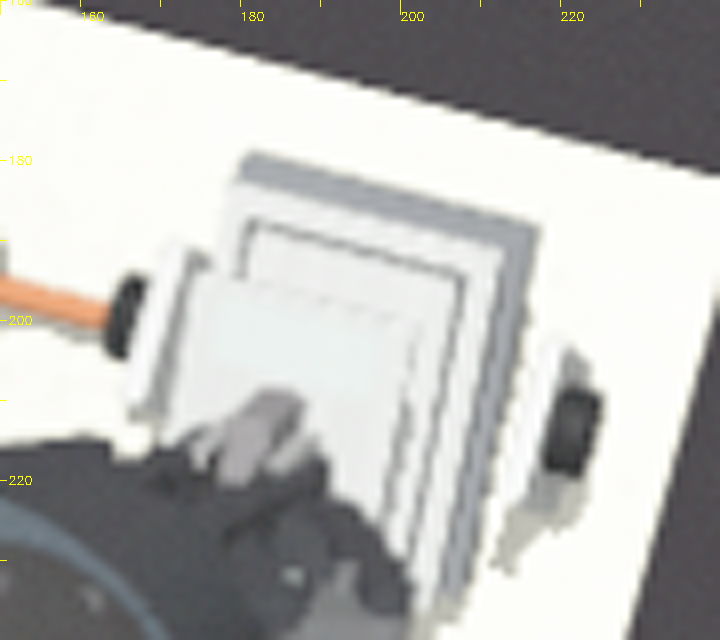

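View pics/sD6.png

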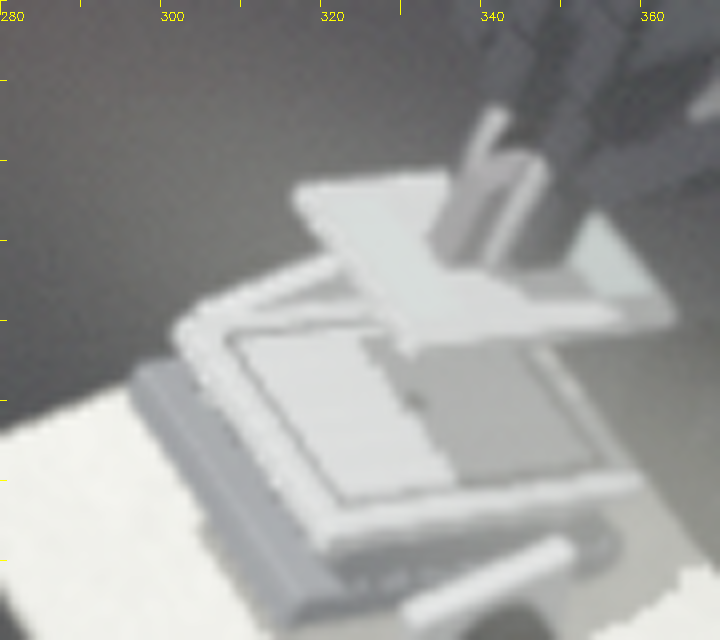

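Call:
drive_tool(plan=[[0.18, 0.24, 1.5, 0, 0, -0.003], [0.18, 0.24, 3, 0, 0, -0.003], [0.18, 0.24, 4.2, 0, 0, -0.003], [0.18, 0.24, 4.2, 0, 0, -0.003], [0.18, 0.24, 4.2, 0, 0, -0.003], [0.18, 0.24, 4.2, 0, 0, -0.003]])

```text
t: 10.78
tcp_pos: [0.5308, 0.1338, 0.1228]
ee_rot: [[-0.898, 0.252, 0.36], [0.235, 0.968, -0.093], [-0.372, 0.001, -0.928]]
ft_force: [0.1, -0.3, -0.3]
opening: 0.0109
```

```bash
python3 look.py 7
```

```text
rel in stage frame mm [ 0.9  0.1 42.2] rot err deg [-0.02 -0.13  0.13] Fstage [ 0.  -0.3 -0.4]
t 10.78 tcp [0.5308 0.1338 0.1228] F [ 0.1 -0.3 -0.3] row [0.09, -0.01, 0.87, 0.0003, 0.0023, -0.0023]
```

View pics/tD7.png

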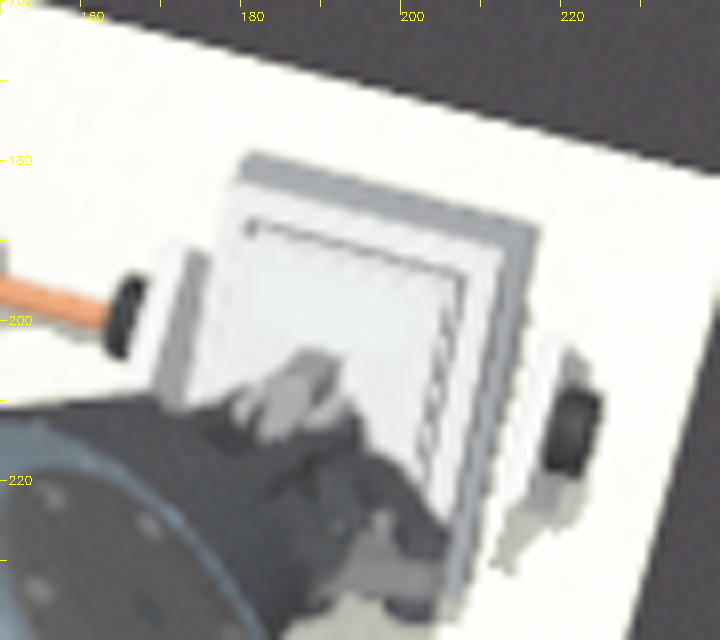

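View pics/sD7.png

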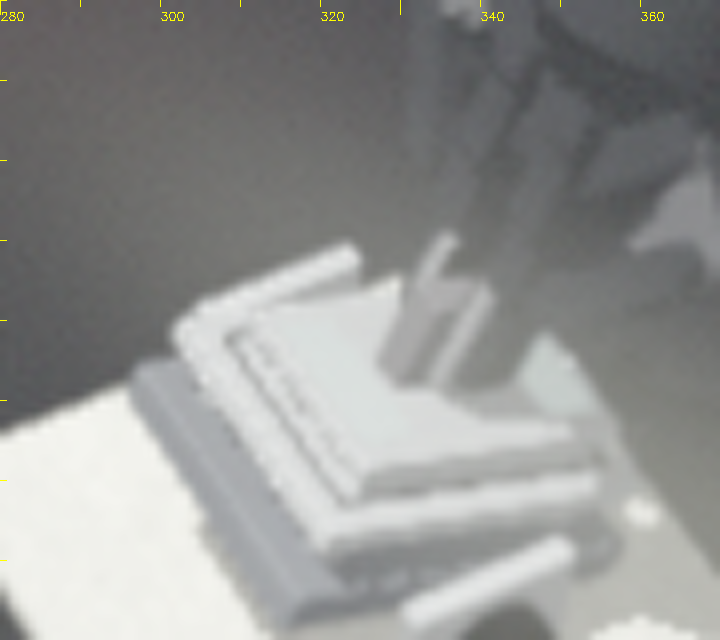

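Call:
drive_tool(plan=[[0.08, 0, 0.3, 0, 0.002, -0.002], [0.08, 0, 0.55, 0, 0.002, -0.002], [0.08, 0, 0.55, 0, 0.002, -0.002], [0.08, 0, 0.55, 0, 0.002, -0.002]])

```text
t: 11.22
tcp_pos: [0.5318, 0.1342, 0.1166]
ee_rot: [[-0.9, 0.249, 0.358], [0.232, 0.968, -0.092], [-0.369, 0.0, -0.929]]
ft_force: [-0.4, -0.7, -0.8]
opening: 0.011
```

```bash
python3 look.py 8
python3 - <<'E'
from st import *
for n,x,y in(("top",165,175),("scene",295,240)):
    crop(cv2.imread(f"pics/{n}8.png"),x,y,60,55,n[0]+"G",12)
    a=cv2.imread(f"pics/{n}0.png");crop(a,x,y,60,55,n[0]+"H",12)
E
```

```text
rel in stage frame mm [-0.6  0.8 36.2] rot err deg [-0.03  0.02 -0.06] Fstage [-0.5 -0.8 -0.7]
t 11.22 tcp [0.5318 0.1342 0.1166] F [-0.4 -0.7 -0.8] row [-0.06, -0.08, 0.27, 0.0005, -0.0003, 0.001]
```

View pics/tG.png

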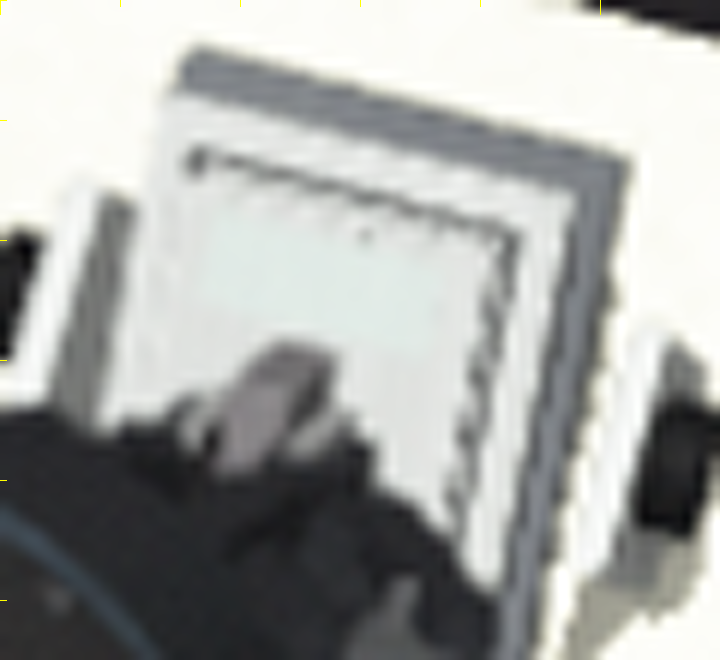

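View pics/sG.png

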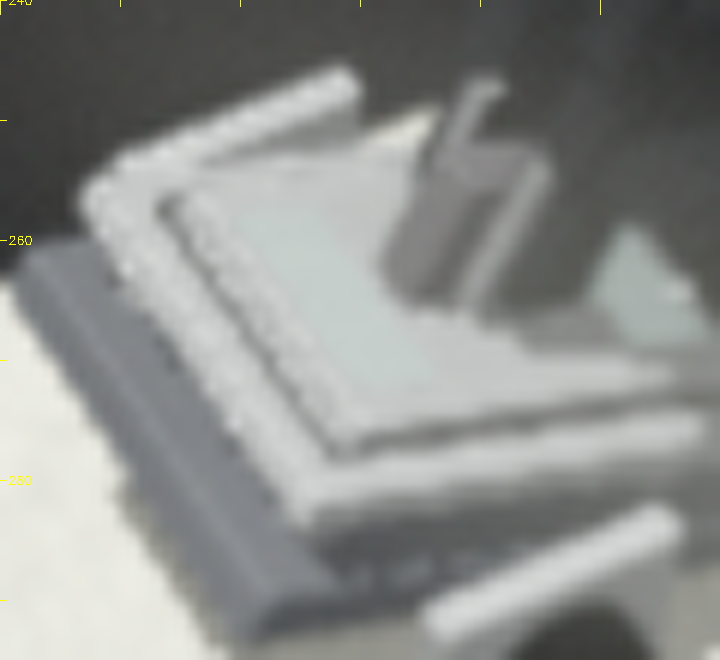

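View pics/tH.png

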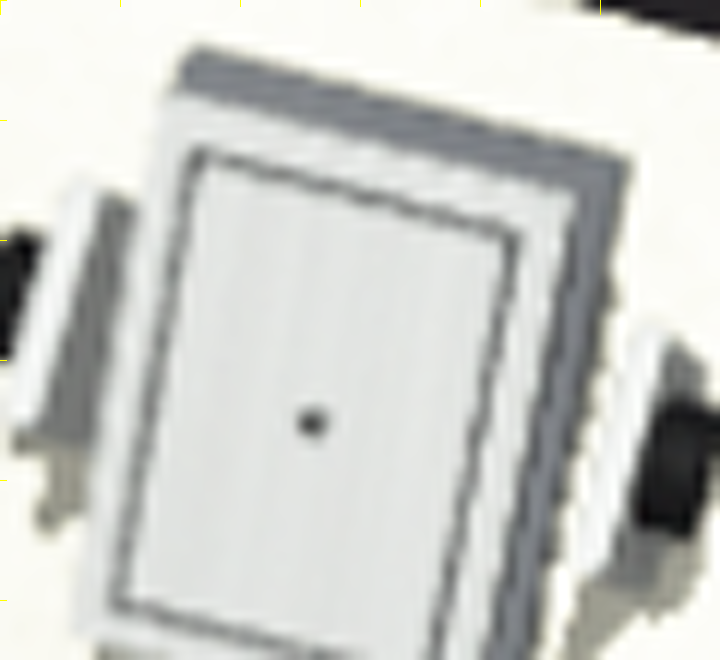

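View pics/sH.png

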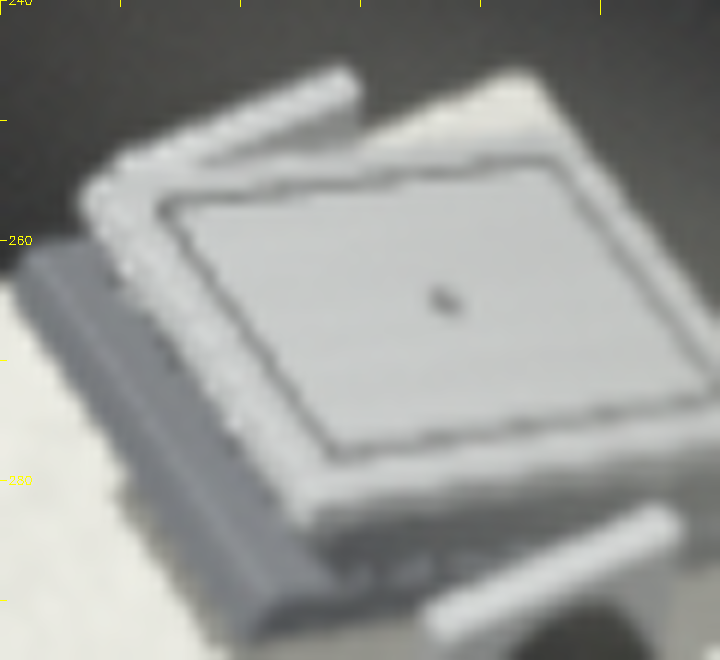

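Run:
```python
from st import *
S=stageR()
def cv(pts,x,y,k): return (np.array(pts,float)+.5)/k-.5+[x,y]
O=np.array([(46,32,0),(46,-32,0),(-46,-32,0),(-46,32,0),(0,0,0)])/1000
obs={"top":cv([(200,157),(512,235),(310,423)],165,175,12),"scene":cv([(338,453),(163,205),(445,302),(555,163),(718,395)],295,240,12)}
idx={"top":[0,1,4],"scene":[0,1,4,2,3]}
for n in obs:
    f=lambda q:(proj(n,np.r_[q,.0832]+O[idx[n]]@S.T)-obs[n]).ravel()
    r=least_squares(f,[.545,.13]);print(n,r.x.round(4),r.fun.round(2))
    c=np.r_[r.x,.0832]
    im=cv2.imread(f"pics/{n}8.png");x,y=(165,175) if n=="top" else (295,240);k=12
    b=cv2.resize(im[y:y+55,x:x+60],None,fx=k,fy=k,interpolation=cv2.INTER_CUBIC)
    d=lambda P,col:cv2.polylines(b,[(((proj(n,c+P@S.T)-[x,y]+.5)*k-.5)).round().astype(int).reshape(-1,1,2)],True,col,1)
    d(O[:4],(0,200,0))
    h=.0027
    for z,col in((h+.006,(0,0,255)),(h,(255,0,0))):
        d(np.array([(45,30,0),(45,-30,0),(-45,-30,0),(-45,30,0)])/1000+[0,0,z],col)
    # rib
    d(np.array([(20,6,0),(20,-6,0),(-20,-6,0),(-20,6,0)])/1000+[0,0,h+.036],(255,0,255))
    cv2.imwrite(f"pics/{n[0]}J.png",b)
```

```text
top [0.5459 0.1296] [-0.93 -0.29  0.69  0.21  0.24  0.08]
scene [0.5447 0.1311] [-0.03  0.74 -0.65 -0.16  0.12 -0.06 -0.66 -0.88  1.22  0.2 ]
```

View pics/tJ.png

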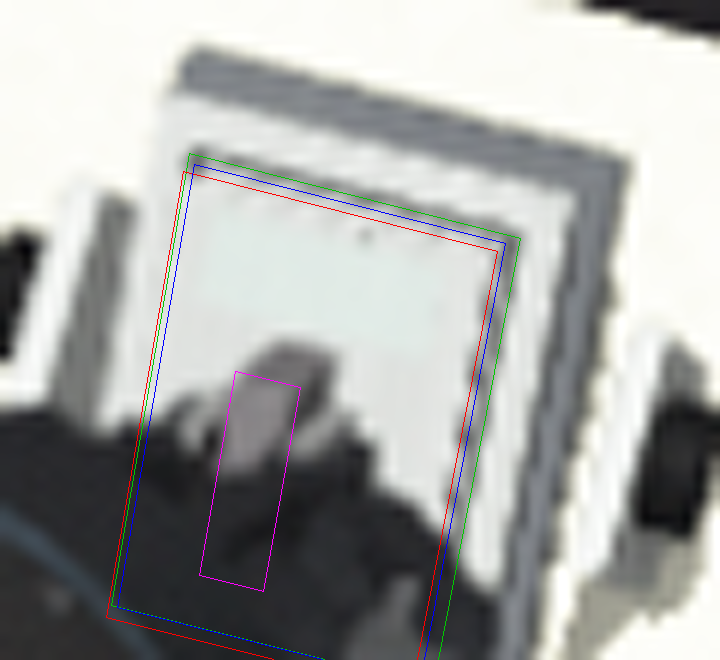

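View pics/sJ.png

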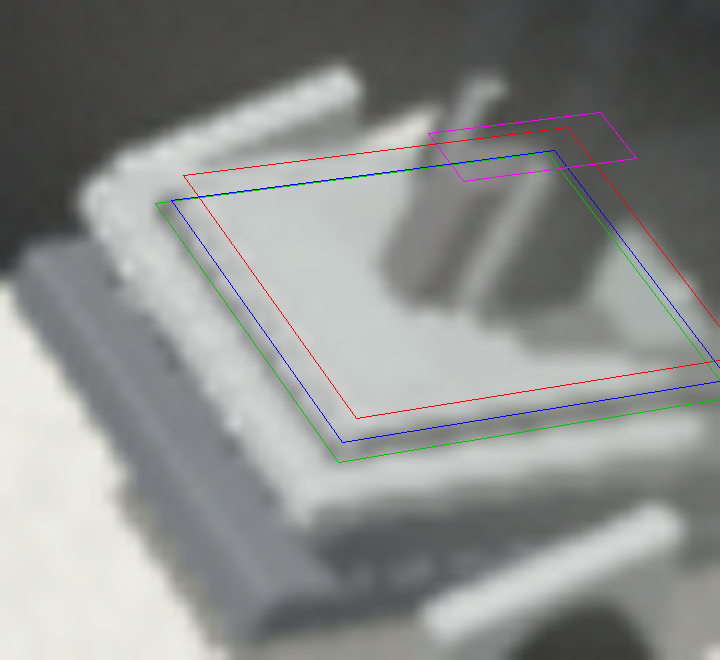

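Run:
```python
from st import *
S=stageR()
# TCP at shot6: rel stage (1.8,-2.4,83.1) from c=(.5451,.13,.0832)
rel=np.array([1.8,-2.4,83.1])/1000
cc={"top":np.array([.5459,.1296,.0832]),"scene":np.array([.5447,.1311,.0832])}
for n,x,y in(("top",160,175),("scene",300,220)):
    im=cv2.imread(f"pics/{n}6.png");im=(255*(im/255.)**.8).astype(np.uint8);k=11;w,h=70,54
    b=cv2.resize(im[y:y+h,x:x+w],None,fx=k,fy=k,interpolation=cv2.INTER_CUBIC);raw=b.copy()
    d=lambda P,col:cv2.polylines(b,[(((proj(n,cc[n]+(P+rel-[0,0,.0335])@S.T)-[x,y]+.5)*k-.5)).round().astype(int).reshape(-1,1,2)],True,col,1)
    R4=np.array([(1,1,0),(1,-1,0),(-1,-1,0),(-1,1,0)])
    d(R4*[.045,.03,0]+[0,0,.006],(0,0,255));d(R4*[.045,.03,0],(255,0,0));d(R4*[.02,.006,0]+[0,0,.036],(255,0,255))
    cv2.imwrite(f"pics/{n[0]}K.png",b);cv2.imwrite(f"pics/{n[0]}K0.png",raw)
```

```text
(no output)
```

View pics/tK.png

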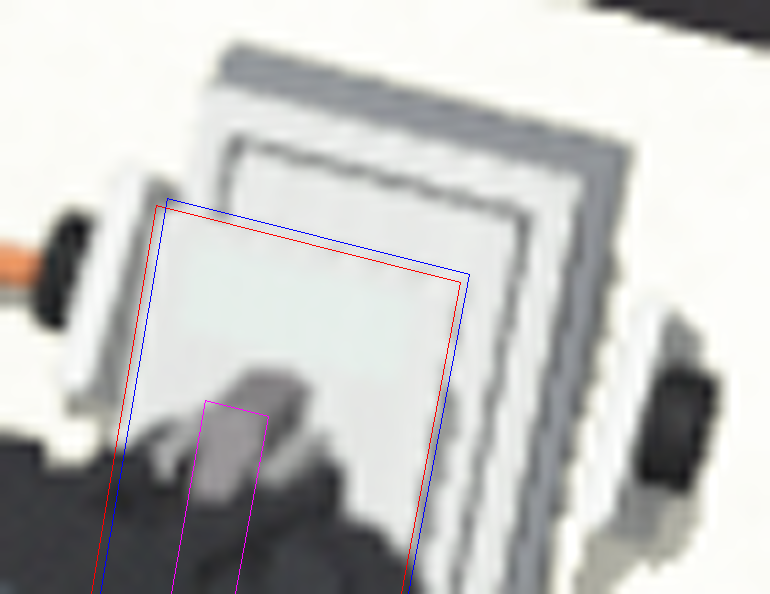

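View pics/sK.png

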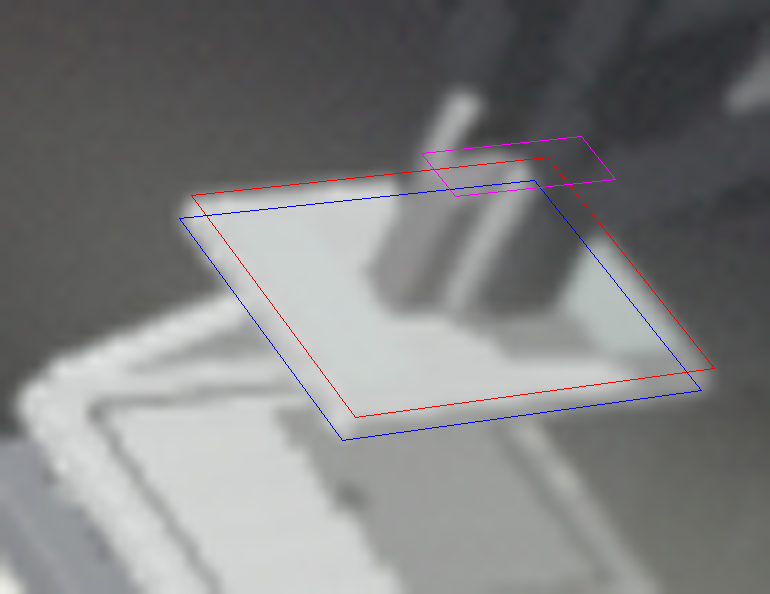

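Call:
drive_tool(plan=[[-0.06, -0.08, 0.2, 0, 0, 0.001], [-0.06, -0.08, 0.3, 0, 0, 0.001], [-0.06, -0.08, 0.3, 0, 0, 0.001], [-0.06, -0.08, 0.3, 0, 0, 0.001]])

```text
t: 11.65
tcp_pos: [0.5334, 0.1331, 0.1143]
ee_rot: [[-0.899, 0.25, 0.358], [0.233, 0.968, -0.092], [-0.37, 0.001, -0.929]]
ft_force: [-0.5, 0.2, 2.0]
opening: 0.011
```

```bash
cat > st8.py <<'E'
from st import *
S=stageR();c=np.array([.5451,.130,.0832])
a=[]
s=env.get_state();print(round(s["t"],2),"rel",(S.T@(s["tcp_pos"]-c)*1000).round(2),"rot",np.degrees(Ro.from_matrix(tool(S).T@s["ee_rot"]).as_rotvec()).round(2),"F",(S.T@s["ft_force"]).round(2),"M",(S.T@s["wrist_torque"]).round(2),s["opening"].round(4))
E
python3 st8.py
```

```text
Traceback (most recent call last):
  File "st8.py", line 4, in <module>
    s=env.get_state();print(round(s["t"],2),"rel",(S.T@(s["tcp_pos"]-c)*1000).round(2),"rot",np.degrees(Ro.from_matrix(tool(S).T@s["ee_rot"]).as_rotvec()).round(2),"F",(S.T@s["ft_force"]).round(2),"M",(S.T@s["wrist_torque"]).round(2),s["opening"].round(4))
                                                                                                                                                                                                                                          ^^^^^^^^^^^^^^^^^^
AttributeError: 'float' object has no attribute 'round'
```

```bash
sed -i 's/s\["opening"\].round(4)/round(s["opening"],4)/' st8.py; python3 st8.py
```

```text
11.65 rel [ 0.26  0.05 33.35] rot [-0.04 -0.01  0.  ] F [0.24 0.11 2.03] M [0.07 0.18 0.02] 0.011
```

Call:
drive_tool(plan=[[0, 0, 0.1, 0, 0, 0], [0, 0, 0.1, 0, 0, 0], [0, 0, 0.1, 0, 0, 0]])

```text
t: 11.9
tcp_pos: [0.5337, 0.133, 0.1134]
ee_rot: [[-0.899, 0.25, 0.358], [0.233, 0.968, -0.092], [-0.37, 0.001, -0.929]]
ft_force: [-1.4, 0.7, 1.9]
opening: 0.0108
```

```bash
python3 st8.py
```

```text
11.9 rel [ 0.24  0.05 32.36] rot [-0.04 -0.01 -0.  ] F [-0.71  0.31  2.35] M [0.07 0.07 0.05] 0.0108
```

Call:
drive_tool(plan=[[0, 0, 0.1, 0, 0, 0], [0, 0, 0.1, 0, 0, 0], [0, 0, 0.1, 0, 0, 0]])

```text
t: 12.15
tcp_pos: [0.5341, 0.1329, 0.1124]
ee_rot: [[-0.899, 0.25, 0.358], [0.233, 0.968, -0.092], [-0.37, 0.001, -0.929]]
ft_force: [-2.4, 1.4, 3.4]
opening: 0.0111
```

```bash
python3 st8.py
```

```text
12.15 rel [ 0.22  0.07 31.35] rot [-0.04 -0.01  0.  ] F [-1.18  0.73  4.14] M [0.08 0.06 0.05] 0.0111
```

Call:
drive_tool(plan=[[0, 0, 0.1, 0, 0, 0], [0, 0, 0.1, 0, 0, 0], [0, 0, 0.1, 0, 0, 0]])

```text
t: 12.4
tcp_pos: [0.5345, 0.1328, 0.1115]
ee_rot: [[-0.899, 0.25, 0.358], [0.233, 0.968, -0.092], [-0.37, 0.001, -0.929]]
ft_force: [-1.6, 1.9, 4.4]
opening: 0.0111
```

```bash
python3 st8.py
```

```text
12.4 rel [ 0.24  0.04 30.34] rot [-0.04 -0.01  0.  ] F [-0.26  1.46  4.84] M [0.11 0.04 0.01] 0.0111
```

Call:
drive_tool(plan=[[0, 0, 0.08, 0, 0, 0], [0, 0, 0.17, 0, 0, 0], [0, 0, 0.17, 0, 0, 0], [0, 0, 0.17, 0, 0, 0]])

```text
t: 12.73
tcp_pos: [0.5351, 0.1327, 0.1099]
ee_rot: [[-0.899, 0.25, 0.358], [0.233, 0.968, -0.092], [-0.37, 0.001, -0.929]]
ft_force: [-3.1, 1.8, 5.8]
opening: 0.0111
```

```bash
python3 st8.py; python3 look.py 9 >/dev/null; python3 st8.py
python3 - <<'E'
from st import *
for n,x,y in(("top",165,175),("scene",295,240)):
    crop(cv2.imread(f"pics/{n}9.png"),x,y,60,55,n[0]+"L",12)
E
python3 st8.py
```

```text
12.73 rel [ 0.24  0.06 28.69] rot [-0.04 -0.01  0.  ] F [-1.03  0.94  6.63] M [ 0.11 -0.01  0.04] 0.0111
12.83 rel [ 0.23  0.05 28.71] rot [-0.04 -0.01  0.  ] F [-0.43  1.01  7.06] M [ 0.05  0.   -0.05] 0.0111
12.83 rel [ 0.23  0.05 28.71] rot [-0.04 -0.01  0.  ] F [-0.43  1.01  7.06] M [ 0.05  0.   -0.05] 0.0111
```

View pics/tL.png

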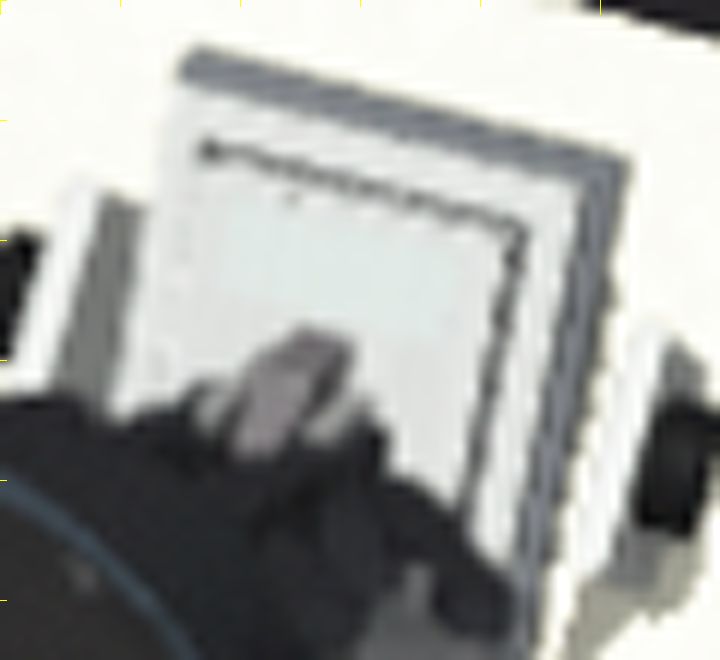

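View pics/sL.png

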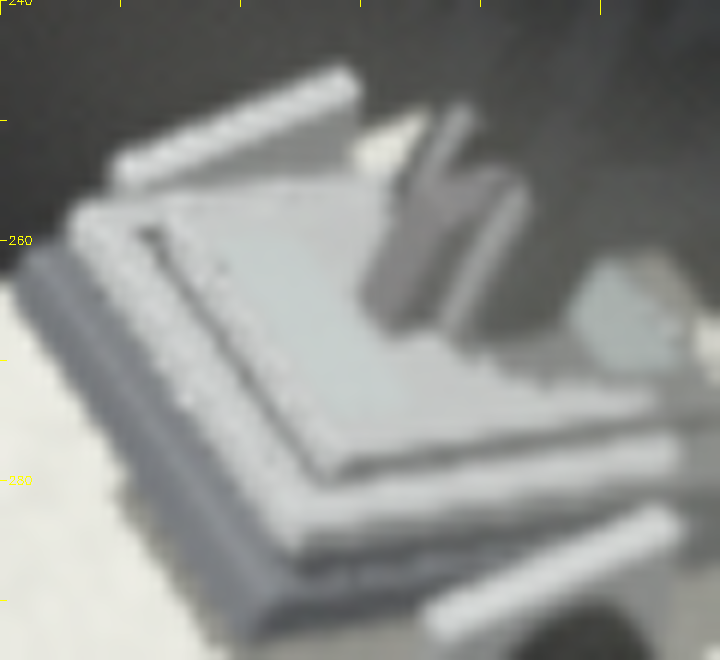

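Run:
```python
from st import *
S=stageR();c=np.array([.5451,.130,.0832])
for P in((.046,.032,0),(.046,-.032,0)):
  for d in(4,5,6):
    P=np.array(P);print("scene",d,((proj("scene",c+S@(P-[0,0,d/1000]))-proj("scene",c+S@P))*12).round(1), "top",((proj("top",c+S@(P-[0,0,d/1000]))-proj("top",c+S@P))*12).round(1))
# image registration of pad strip (far edge) before/after in scene
for n,(x,y,w,h) in {"scene":(300,258,18,24),"top":(205,190,12,12)}.items():
    a=cv2.cvtColor(cv2.imread(f"pics/{n}0.png"),6).astype(np.float32);b=cv2.cvtColor(cv2.imread(f"pics/{n}9.png"),6).astype(np.float32)
    # template = outline+pad edge
    M=np.eye(2,3,dtype=np.float32)
    try:
        cc,M=cv2.findTransformECC(a[y:y+h,x:x+w].copy(),b[y-5:y+h+5,x-5:x+w+5].copy(),np.array([[1,0,5],[0,1,7]],np.float32),cv2.MOTION_TRANSLATION,(3,200,1e-5));print(n,cc,((M[:,2]-5)*12))
    except Exception as e: print(n,e)
```

```text
scene 4 [[-8.9 16. ]] top [[ 6.9 -4.6]]
scene 5 [[-11.1  20. ]] top [[ 8.7 -5.7]]
scene 6 [[-13.3  23.9]] top [[10.4 -6.9]]
scene 4 [[-8.2 16. ]] top [[ 5.4 -5. ]]
scene 5 [[-10.3  20. ]] top [[ 6.8 -6.2]]
scene 6 [[-12.3  24. ]] top [[ 8.2 -7.4]]
scene 0.9195255469655753 [32.965927 84.97586 ]
top 0.8779256931640547 [ 0.44313812 -4.5389156 ]
```

Run:
```python
from st import *
S=stageR()
cc={"top":np.array([.5459,.1296,.0832]),"scene":np.array([.5447,.1311,.0832])}
for n in cc:
    a=cv2.cvtColor(cv2.imread(f"pics/{n}0.png"),6).astype(np.float32);b=cv2.cvtColor(cv2.imread(f"pics/{n}9.png"),6).astype(np.float32)
    for nm,xr,yr in (("far strip",(.0455,.0545),(-.037,.037)),("far edge",(.050,.058),(-.030,.030)),("L side",(-.0,.05),(.0325,.042)),("R side",(.0,.05),(-.042,-.0325))):
        X,Y=np.meshgrid(np.linspace(*xr,30),np.linspace(*yr,60))
        def samp(im,d,dy=0,dx=0):
            P=cc[n]+np.c_[X.ravel()+dx,Y.ravel()+dy,0*X.ravel()-d]@S.T
            uv=proj(n,P).astype(np.float32);return cv2.remap(im,uv[:,0].reshape(X.shape),uv[:,1].reshape(X.shape),cv2.INTER_CUBIC)
        r=samp(a,0);ds=np.arange(0,.0101,.00025);e=[np.corrcoef(r.ravel(),samp(b,d).ravel())[0,1] for d in ds];i=int(np.argmax(e));print(n,nm,"best d mm",ds[i]*1000,round(e[i],3),"at5",round(e[20],3),"at0",round(e[0],3))
```

```text
top far strip best d mm 6.500000000000001 0.967 at5 0.952 at0 0.649
top far edge best d mm 7.5 0.963 at5 0.939 at0 0.212
top L side best d mm 6.500000000000001 0.887 at5 0.879 at0 0.766
top R side best d mm 7.5 0.963 at5 0.928 at0 0.535
scene far strip best d mm 6.25 0.957 at5 0.88 at0 -0.71
scene far edge best d mm 6.25 0.595 at5 0.411 at0 -0.228
scene L side best d mm 6.500000000000001 0.975 at5 0.679 at0 -0.595
scene R side best d mm 7.5 0.447 at5 0.42 at0 0.365
```

Run:
```python
from st import *
S=stageR()
cc={"top":np.array([.5459,.1296,.0832]),"scene":np.array([.5447,.1311,.0832])}
for k in "789":
  for n in cc:
    a=cv2.cvtColor(cv2.imread(f"pics/{n}0.png"),6).astype(np.float32);b=cv2.cvtColor(cv2.imread(f"pics/{n}{k}.png"),6).astype(np.float32)
    for nm,xr,yr in (("far strip",(.0455,.0545),(-.037,.037)),("far edge",(.048,.054),(-.030,.030)),("L side",(-.0,.05),(.0325,.042)),("L edge",(.0,.05),(.034,.046))):
        X,Y=np.meshgrid(np.linspace(*xr,30),np.linspace(*yr,60))
        def samp(im,d):
            P=cc[n]+np.c_[X.ravel(),Y.ravel(),0*X.ravel()-d]@S.T
            uv=proj(n,P).astype(np.float32);return cv2.remap(im,uv[:,0].reshape(X.shape),uv[:,1].reshape(X.shape),cv2.INTER_CUBIC)
        r=samp(a,0);ds=np.arange(-.004,.0121,.00025);e=[np.corrcoef(r.ravel(),samp(b,d).ravel())[0,1] for d in ds];i=int(np.argmax(e));print(k,n,nm,"best d mm",ds[i]*1000,round(e[i],3))
```

```text
7 top far strip best d mm 3.469446951953614e-15 1.0
7 top far edge best d mm 3.469446951953614e-15 0.999
7 top L side best d mm 0.25000000000000366 0.908
7 top L edge best d mm 3.469446951953614e-15 0.998
7 scene far strip best d mm 3.469446951953614e-15 0.999
7 scene far edge best d mm 3.469446951953614e-15 0.998
7 scene L side best d mm 0.25000000000000366 0.992
7 scene L edge best d mm 3.469446951953614e-15 0.999
8 top far strip best d mm 3.469446951953614e-15 1.0
8 top far edge best d mm 3.469446951953614e-15 0.999
8 top L side best d mm 0.5000000000000039 0.915
8 top L edge best d mm 3.469446951953614e-15 0.998
8 scene far strip best d mm 3.469446951953614e-15 0.999
8 scene far edge best d mm 3.469446951953614e-15 0.998
8 scene L side best d mm 3.469446951953614e-15 0.996
8 scene L edge best d mm 3.469446951953614e-15 1.0
9 top far strip best d mm 6.500000000000009 0.967
9 top far edge best d mm 5.500000000000008 0.868
9 top L side best d mm 6.500000000000009 0.887
9 top L edge best d mm 5.000000000000008 0.971
9 scene far strip best d mm 6.250000000000009 0.957
9 scene far edge best d mm 5.250000000000008 0.897
9 scene L side best d mm 6.500000000000009 0.975
9 scene L edge best d mm 6.250000000000009 0.995
```

Call:
drive_tool(plan=[[0, 0, -0.06, 0, 0, 0], [0, 0, -0.06, 0, 0, 0], [0, 0, -0.06, 0, 0, 0], [0, 0, -0.06, 0, 0, 0]])

```text
t: 13.17
tcp_pos: [0.5348, 0.1327, 0.1105]
ee_rot: [[-0.899, 0.25, 0.358], [0.233, 0.968, -0.092], [-0.37, 0.001, -0.929]]
ft_force: [-4.1, 2.5, 6.3]
opening: 0.0112
```

```bash
cat > dep.py <<'E'
from st import *
import sys
k=sys.argv[1]
S=stageR();c=np.array([.5451,.130,.0832]);F=[]
cc={"top":np.array([.5459,.1296,.0832]),"scene":np.array([.5447,.1311,.0832])}
acc={}
for j in range(4):
    for n in cc:
        acc.setdefault(n,[]).append(shot(n,n+k));F.append(S.T@env.get_state()["ft_force"])
s=env.get_state();print("F mean",np.mean(F,0).round(2),"std",np.std(F,0).round(2),"rel",(S.T@(s["tcp_pos"]-c)*1000).round(2))
for n in cc:
    a=cv2.cvtColor(cv2.imread(f"pics/{n}0.png"),6).astype(np.float32);b=cv2.cvtColor(np.mean(acc[n],0).astype(np.float32),6)
    for nm,xr,yr in (("far strip",(.0455,.0545),(-.037,.037)),("far edge",(.048,.054),(-.030,.030)),("L side",(-.0,.05),(.0325,.042)),("L edge",(.0,.05),(.034,.046))):
        X,Y=np.meshgrid(np.linspace(*xr,30),np.linspace(*yr,60))
        def samp(im,d):
            P=cc[n]+np.c_[X.ravel(),Y.ravel(),0*X.ravel()-d]@S.T
            uv=proj(n,P).astype(np.float32);return cv2.remap(im,uv[:,0].reshape(X.shape),uv[:,1].reshape(X.shape),cv2.INTER_CUBIC)
        r=samp(a,0);ds=np.arange(-.004,.0121,.00025);e=[np.corrcoef(r.ravel(),samp(b,d).ravel())[0,1] for d in ds];i=int(np.argmax(e));print(n,nm,"best d mm",round(ds[i]*1000,2),round(e[i],3))
E
python3 dep.py 10
```

```text
F mean [-0.77  1.07  6.43] std [0.2  0.49 0.29] rel [ 0.21  0.05 29.29]
top far strip best d mm 6.0 0.957
top far edge best d mm 4.5 0.855
top L side best d mm 6.5 0.895
top L edge best d mm 4.5 0.975
scene far strip best d mm 5.75 0.984
scene far edge best d mm 5.75 0.968
scene L side best d mm 6.0 0.99
scene L edge best d mm 6.0 0.998
```

Run:
```python
from st import *
S=stageR();M=[];F=[]
for j in range(8):
    eyes.get_image("scene");s=env.get_state();M.append(S.T@s["wrist_torque"]);F.append(S.T@s["ft_force"])
print("t",s["t"]);M=np.array(M);F=np.array(F);print("M",M.mean(0).round(3),M.std(0).round(3),"F",F.mean(0).round(2))
f,m=F.mean(0)+[0.,0,.75],M.mean(0)
for L in(0,.0293,.15,.2): # reference height above contact plane along normal
    # m = r x f, r=(x,y,-L): mx=y*fz+L*fy ; my=-L*fx-x*fz
    print(L,"CoP mm x",(-(m[1]+L*f[0])/f[2]*1000).round(1),"y",((m[0]-L*f[1])/f[2]*1000).round(1))
```

```text
t 13.9667
M [0.095 0.    0.022] [0.021 0.025 0.029] F [-0.74  1.23  6.55]
0 CoP mm x -0.0 y 13.0
0.0293 CoP mm x 2.9 y 8.0
0.15 CoP mm x 15.1 y -12.4
0.2 CoP mm x 20.2 y -20.8
```

Run:
```python
from st import *
S=stageR();cc={"top":np.array([.5459,.1296,.0832]),"scene":np.array([.5447,.1311,.0832])}
for n,x,y in(("top",168,176),("scene",297,243)):
    im=cv2.imread(f"pics/{n}10.png");im=(255*(im/255.)**.8).astype(np.uint8);k=12;w,h=64,50
    b=cv2.resize(im[y:y+h,x:x+w],None,fx=k,fy=k,interpolation=cv2.INTER_CUBIC)
    d=lambda P,col:cv2.polylines(b,[(((proj(n,cc[n]+(P-[0,0,.0053])@S.T)-[x,y]+.5)*k-.5)).round().astype(int).reshape(-1,1,2)],True,col,1)
    R4=np.array([(1,1,0),(1,-1,0),(-1,-1,0),(-1,1,0)])
    d(R4*[.046,.032,0],(0,200,0));d(R4*[.045,.03,0]+[0,0,.006],(0,0,255))
    cv2.imwrite(f"pics/{n[0]}M.png",b)
```

```text
(no output)
```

View pics/sM.png

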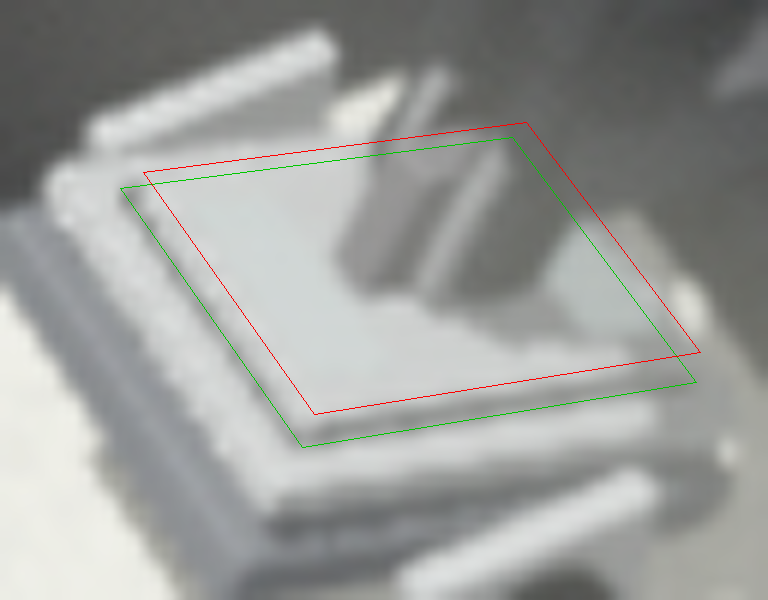

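View pics/tM.png

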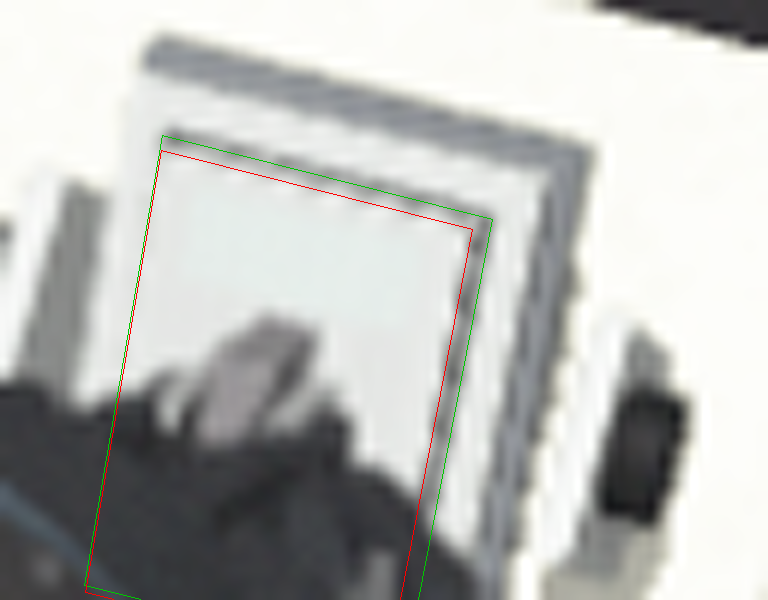

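View pics/scene10.png

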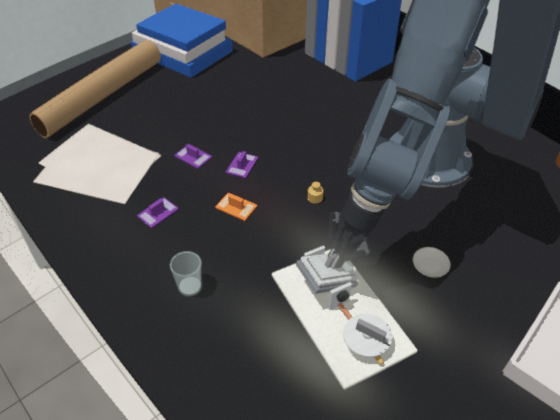

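Run:
```python
from st import *
def cv(pts,x,y,k): return (np.array(pts,float)+.5)/k-.5+[x,y]
O=np.array([(46,32,0),(46,-32,0),(-46,-32,0),(-46,32,0),(0,0,0)])/1000
t=np.r_[cv([(200,157),(512,235)],165,175,12),cv([(555,458),(423,427)],90,140,5),cv([(310,423)],165,175,12)]
s=cv([(338,453),(163,205),(555,163),(718,395),(445,302)],295,240,12)
def f(p,mode):
    S=stageR(p[3],p[4]);P=p[:3]+O*[p[9],p[9],1]@S.T
    r=[]
    if mode!="scene": r.append((proj("top",P)+p[5:7]-t).ravel())
    if mode!="top": r.append((proj("scene",P)+p[7:9]-s).ravel())
    return np.r_[np.concatenate(r),p[5:9]*.3,(p[9]-1)*100]
for m in("both","top","scene"):
    g=(lambda p:f(p,m)) if m=="both" else (lambda p:np.r_[f(p,m),(p[2]-.084)*1000])
    r=least_squares(g,[.545,.13,.084,-14,22,0,0,0,0,1]);J=np.linalg.pinv(r.jac.T@r.jac);print(m,r.x.round(4),"sd yaw,tilt",(np.sqrt(np.diag(J))[3:5]*.4).round(2),np.abs(r.fun).max().round(2))
```

```text
both [  0.5439   0.1289   0.0778 -14.7348  22.567   -0.692   -1.155    0.6496
  -0.7074   0.9951] sd yaw,tilt [0.36 0.63] 0.85
top [  0.5462   0.1291   0.084  -14.3503  21.9783  -0.0775   0.04     0.
   0.       0.9964] sd yaw,tilt [0.55 1.63] 0.91
scene [  0.5434   0.1296   0.084  -15.032   22.6872  -0.       0.       0.0476
   0.9393   0.9955] sd yaw,tilt [0.56 0.74] 0.93
```

Call:
drive_tool(plan=[[0.02, 0, 0, 0, -0.006, 0], [0.04, 0, 0, 0, -0.012, 0], [0.04, 0, 0, 0, -0.012, 0], [0.04, 0, 0, 0, -0.012, 0]])

```text
t: 14.3
tcp_pos: [0.5346, 0.1328, 0.1104]
ee_rot: [[-0.895, 0.25, 0.369], [0.232, 0.968, -0.095], [-0.381, 0.001, -0.924]]
ft_force: [-1.2, 2.2, 5.6]
opening: 0.0111
```

```bash
cat > mm.py <<'E'
from st import *
S=stageR();M=[];F=[];c=np.array([.5451,.130,.0832])
for j in range(6):
    eyes.get_image("scene");s=env.get_state();M.append(S.T@s["wrist_torque"]);F.append(S.T@s["ft_force"])
M=np.array(M);F=np.array(F);print("t",s["t"],"M",M.mean(0).round(3),"F",F.mean(0).round(2),"rel",(S.T@(s["tcp_pos"]-c)*1000).round(2),"rot",np.degrees(Ro.from_matrix(tool(S).T@s["ee_rot"]).as_rotvec()).round(2))
E
python3 mm.py
```

```text
t 14.6 M [0.105 0.23  0.039] F [0.87 1.14 5.94] rel [-0.05  0.08 29.3 ] rot [-0.05 -0.71  0.01]
```

Call:
drive_tool(plan=[[-0.03, 0, 0, 0, 0.009, 0], [-0.06, 0, 0, 0, 0.018, 0], [-0.08, 0, 0, 0, 0.024, 0], [-0.08, 0, 0, 0, 0.024, 0], [-0.08, 0, 0, 0, 0.024, 0]])

```text
t: 15.02
tcp_pos: [0.5352, 0.1326, 0.1106]
ee_rot: [[-0.904, 0.25, 0.347], [0.234, 0.968, -0.089], [-0.359, 0.001, -0.933]]
ft_force: [-2.7, 1.9, 6.6]
opening: 0.0112
```

```bash
python3 mm.py
```

```text
t 15.3167 M [ 0.109 -0.002  0.042] F [-1.09  0.98  7.19] rel [ 0.62  0.06 29.32] rot [-0.04  0.68 -0.  ]
```

Call:
drive_tool(plan=[[-0.02, 0, 0, 0, 0.006, 0], [-0.04, 0, 0, 0, 0.012, 0], [-0.04, 0, 0, 0, 0.012, 0], [-0.04, 0, 0, 0, 0.012, 0]])

```text
t: 15.65
tcp_pos: [0.5355, 0.1325, 0.1108]
ee_rot: [[-0.908, 0.25, 0.337], [0.235, 0.968, -0.086], [-0.347, 0.001, -0.938]]
ft_force: [-3.4, 1.6, 6.0]
opening: 0.0108
```

```bash
python3 mm.py
```

```text
t 15.95 M [0.096 0.027 0.033] F [-1.21  1.12  7.76] rel [ 1.03  0.06 29.34] rot [-0.04  1.36  0.  ]
```

Call:
drive_tool(plan=[[0.03, 0, 0, 0, -0.008, 0], [0.05, 0, 0, 0, -0.016, 0], [0.07, 0, 0, 0, -0.02, 0], [0.07, 0, 0, 0, -0.02, 0], [0.07, 0, 0, 0, -0.02, 0]])

```text
t: 16.37
tcp_pos: [0.5349, 0.1327, 0.1106]
ee_rot: [[-0.901, 0.25, 0.355], [0.233, 0.968, -0.091], [-0.366, 0.001, -0.931]]
ft_force: [-3.1, 1.9, 6.0]
opening: 0.011
```

```bash
python3 mm.py; python3 dep.py 11
```

```text
t 16.6667 M [ 0.074 -0.012  0.024] F [-0.73  1.01  6.61] rel [ 0.33  0.05 29.31] rot [-0.04  0.22  0.  ]
F mean [-0.79  1.25  6.63] std [0.35 0.51 0.34] rel [ 0.34  0.05 29.33]
top far strip best d mm 6.0 0.954
top far edge best d mm 4.0 0.848
top L side best d mm 6.25 0.891
top L edge best d mm 4.5 0.975
scene far strip best d mm 5.75 0.98
scene far edge best d mm 5.5 0.955
scene L side best d mm 6.0 0.995
scene L edge best d mm 6.0 0.999
```

Call:
drive_tool(plan=[[0.03, 0, 0, 0, -0.008, 0], [0.06, 0, 0, 0, -0.016, 0], [0.09, 0, 0, 0, -0.024, 0], [0.1, 0, 0, 0, -0.028, 0], [0.1, 0, 0, 0, -0.028, 0], [0.1, 0, 0, 0, -0.028, 0]])

```text
t: 17.57
tcp_pos: [0.5342, 0.1329, 0.1104]
ee_rot: [[-0.89, 0.25, 0.38], [0.231, 0.968, -0.097], [-0.392, 0.001, -0.92]]
ft_force: [-0.7, 1.0, 6.8]
opening: 0.0113
```

```bash
python3 mm.py;python3 mm.py
```

```text
t 17.8667 M [0.048 0.253 0.   ] F [1.49 0.98 6.39] rel [-0.43  0.06 29.37] rot [-0.05 -1.4   0.02]
t 18.1667 M [0.041 0.266 0.007] F [1.29 0.87 6.69] rel [-0.39  0.08 29.37] rot [-0.05 -1.41  0.02]
```

Call:
drive_tool(plan=[[0.02, 0, 0, 0, -0.006, 0], [0.04, 0, 0, 0, -0.012, 0], [0.04, 0, 0, 0, -0.012, 0], [0.04, 0, 0, 0, -0.012, 0]])

```text
t: 18.5
tcp_pos: [0.5339, 0.133, 0.1102]
ee_rot: [[-0.886, 0.25, 0.391], [0.229, 0.968, -0.1], [-0.403, 0.001, -0.915]]
ft_force: [-1.8, 0.6, 7.0]
opening: 0.0112
```

```bash
python3 mm.py;python3 mm.py
```

```text
t 18.8 M [0.048 0.274 0.015] F [1.31 0.9  7.09] rel [-0.82  0.04 29.37] rot [-0.05 -2.09  0.02]
t 19.1 M [0.053 0.271 0.014] F [1.26 0.67 7.47] rel [-0.81  0.04 29.39] rot [-0.05 -2.09  0.02]
```

Call:
drive_tool(plan=[[-0.03, 0, 0, 0, 0.008, 0], [-0.06, 0, 0, 0, 0.016, 0], [-0.085, 0, 0.02, 0, 0.0245, 0], [-0.085, 0, 0.02, 0, 0.0245, 0], [-0.085, 0, 0.02, 0, 0.0245, 0]])

```text
t: 19.52
tcp_pos: [0.5347, 0.1328, 0.1103]
ee_rot: [[-0.895, 0.25, 0.369], [0.232, 0.968, -0.095], [-0.381, 0.001, -0.925]]
ft_force: [-0.7, 2.0, 5.6]
opening: 0.0112
```

```bash
python3 mm.py
```

```text
t 19.8167 M [0.053 0.187 0.015] F [0.73 1.36 6.32] rel [-0.04  0.09 29.19] rot [-0.05 -0.68  0.01]
```

Call:
drive_tool(plan=[[0, 0, 0, 0.005, 0, 0], [0, -0.04, 0, 0.012, 0, 0], [0, -0.04, 0, 0.012, 0, 0], [0, -0.04, 0, 0.012, 0, 0]])

```text
t: 20.15
tcp_pos: [0.5346, 0.1327, 0.1103]
ee_rot: [[-0.895, 0.254, 0.366], [0.232, 0.967, -0.106], [-0.381, -0.01, -0.925]]
ft_force: [-1.6, 3.3, 5.3]
opening: 0.0111
```

```bash
python3 mm.py;python3 mm.py
```

```text
t 20.45 M [ 0.699  0.334 -0.026] F [-0.36  2.79  6.44] rel [-2.00e-02 -4.00e-02  2.92e+01] rot [ 0.6  -0.7   0.02]
t 20.75 M [0.728 0.329 0.004] F [-0.24  2.84  6.31] rel [-6.000e-02 -2.000e-02  2.919e+01] rot [ 0.6  -0.69  0.02]
```

Call:
drive_tool(plan=[[0, 0.03, 0, -0.008, 0, 0], [0, 0.06, 0, -0.016, 0, 0], [0, 0.08, 0, -0.024, 0, 0], [0, 0.08, 0, -0.024, 0, 0], [0, 0.08, 0, -0.024, 0, 0]])

```text
t: 21.17
tcp_pos: [0.5344, 0.1326, 0.1101]
ee_rot: [[-0.895, 0.246, 0.371], [0.232, 0.969, -0.084], [-0.38, 0.011, -0.925]]
ft_force: [-2.6, -2.2, 6.8]
opening: 0.0111
```

```bash
python3 mm.py;python3 mm.py
```

```text
t 21.4667 M [-0.705  0.063  0.057] F [ 0.71 -2.94  6.82] rel [-0.32 -0.1  29.05] rot [-0.66 -0.63  0.  ]
t 21.7667 M [-0.717  0.086  0.046] F [ 0.97 -2.89  6.55] rel [-0.31 -0.11 29.05] rot [-0.66 -0.63  0.  ]
```

Call:
drive_tool(plan=[[0.01, -0.02, -0.005, 0.006, 0, 0], [0.02, -0.03, -0.01, 0.011, 0, 0], [0.02, -0.03, -0.01, 0.011, 0, 0], [0.02, -0.03, -0.01, 0.011, 0, 0]])

```text
t: 22.1
tcp_pos: [0.5344, 0.1329, 0.1102]
ee_rot: [[-0.895, 0.25, 0.369], [0.232, 0.968, -0.094], [-0.381, 0.002, -0.925]]
ft_force: [-0.8, 1.3, 6.4]
opening: 0.0112
```

```bash
python3 mm.py;sed -i 's/^S=stageR()/S=stageR(-14.5,22.4)/' dep.py; python3 dep.py 12
python3 - <<'E'
from st import *
for n,x,y in(("top",165,175),("scene",295,240)): crop(cv2.imread(f"pics/{n}12.png"),x,y,60,55,n[0]+"N",12)
t=cv2.imread("pics/scene12.png");crop(t,340,310,60,50,"sO",12)
E
```

```text
t 22.4 M [-0.022  0.184  0.03 ] F [0.23 0.83 6.18] rel [-0.31  0.11 29.22] rot [-0.1  -0.67  0.01]
F mean [0.87 0.7  6.16] std [0.55 0.63 0.39] rel [ 0.08  0.13 29.24]
top far strip best d mm 5.5 0.953
top far edge best d mm 4.0 0.874
top L side best d mm 6.0 0.903
top L edge best d mm 4.25 0.975
scene far strip best d mm 5.75 0.991
scene far edge best d mm 5.75 0.987
scene L side best d mm 6.0 0.984
scene L edge best d mm 6.0 0.997
```

View pics/sN.png

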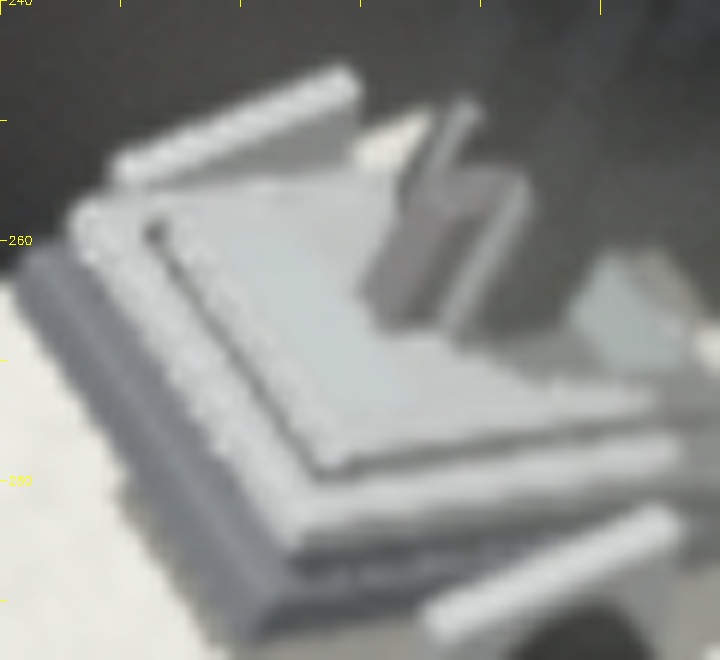

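View pics/tN.png

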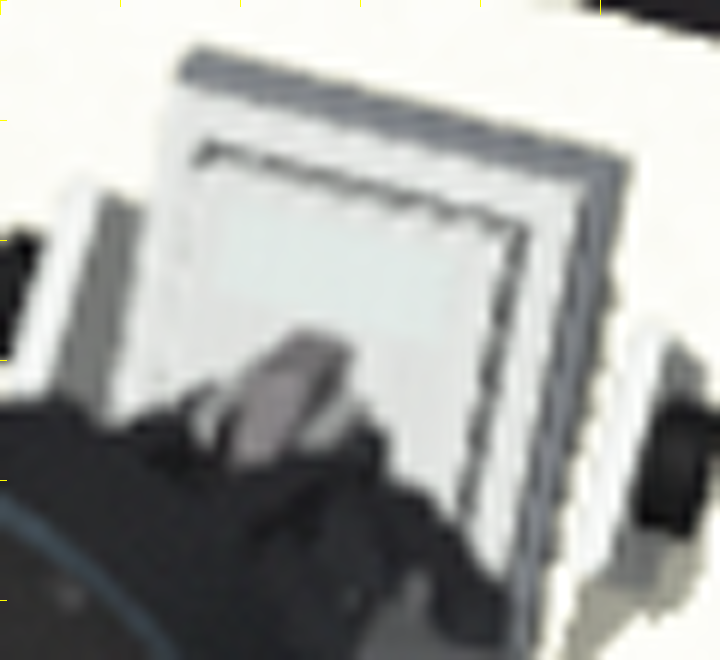

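View pics/sO.png

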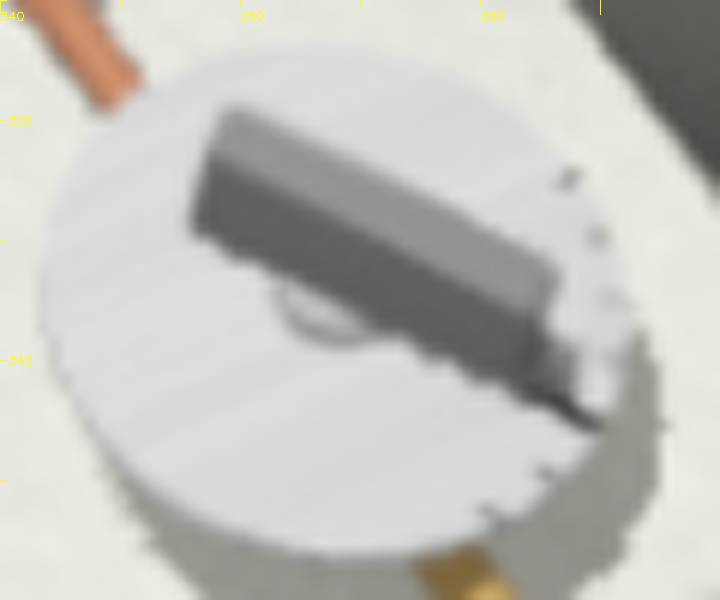

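View pics/top12.png

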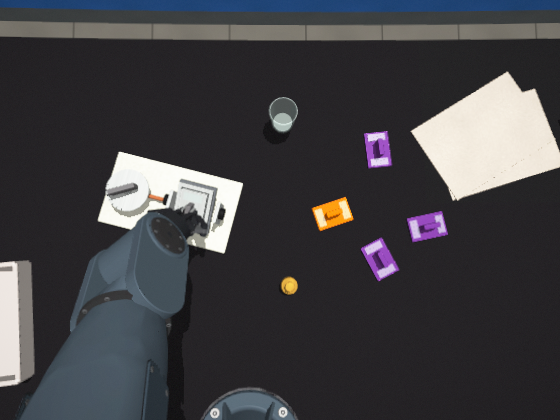

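```bash
python3 -c "
from station import env
print(env.close_job()); s=env.get_state(); print(s['t'],s['ft_force'],s['opening'])"
```

```text
the job is handed in; nothing more can be done
None
the job is handed in; nothing more can be done
```

I turned the stopcock clockwise to the 60° mark and released it. I then picked up the silver slide by its rib and pressed it onto the sloped stage. The job was handed in at about 22.8 s, with the slide still gripped and held down.

- **Stopcock:** the bar points to 105.5° in the top picture and 105–107° in the scene picture. The 60° mark lies at about 105°, and the last scene picture shows the pointer's nose on it.
- **Flushness:** my first tilt estimate of 21.7° left the slide resting on one edge. Rocking it while watching the force and moment put the flush tilt at 22.4°, so I set that. Sideways, the moments balance about level.
- **Placement:** the slide sits inside the outline to about 1 mm.
- **Pad depth:** the checks disagree somewhat. The force, about 6.2 N measured or roughly 7 N corrected for the slide's weight, gives about 4.5–5 mm. The tool height gives about 4.3 mm. The pictures give 4–6 mm, or 5.5–6 mm from the scene camera alone. My best estimate is about 5 mm.
- **Forces and other objects:** the largest wrist reading was about 54 N. It came while closing on the stopcock bar slightly off-centre, and I eased it off at once. In the last pictures the beaker, weight and dish appear where they started; the arm hides the dish in the top view, so only the scene view shows it.

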